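# Load flatted shafts flat-up in V-supports, then mesh the feed gear

## Task

Get the marking jig ready: lay every flatted shaft that is out on the table in its own pair of V-supports, either way round, and roll each one in the supports until its blue flat faces straight up. Only then put the feed in gear: ease the red gear-change knob towards the brass gear, turning the gear a little by its black grip until the tooth finds a gap, so that the knob goes fully home. Do not knock over the mirror mount.

Things in the scene. Friction and masses are not known exactly. Their poses are not given: they have to be found in the camera images.
- shaft1: loose aluminium shaft, 20 mm diameter, round from x=-62 to +59 mm, with two hexagon collars and a flatted end at x=59 to 77 mm. Origin: on its axis, midway between the collars. Own x: along the axis to the flatted end; own z: square out of the flat. Free for fingers: x=-46 to +46. About 0.2 kg, balanced within 6 mm of the origin. Three or four of shaft1 to shaft4 are present in a run
- shaft2: like shaft1. The collars of every shaft: dark, 34 mm across flats, 14 mm long, centred at x=-53 and +53 mm. The flat is parallel to one of the six collar faces, so a shaft lies on the table with its axis 17 mm up and its flat turned in one of six ways
- shaft3: like shaft1. The flatted end of every shaft is a D section of radius 13 mm whose flat lies 6 mm from the axis and is painted blue with a black dot in its middle
- shaft4: like shaft1. A seated shaft is rolled by gripping it between the two V-supports, swinging the gripper about the shaft's axis, letting go and gripping afresh
- jig: fixed jig: black base plate 70 mm (x) by 600 mm (y), 12 mm thick, on the table, with four pairs of steel V-supports in a row at y=-258, -86, +86 and +258 mm. Origin: centre of the plate's underside, z up. The V axis of all pairs is the jig's y. A seated shaft's round part rests in both Vs of a pair, its collars outside them (9 mm of end play each way), at any roll
- seat0 (a point): middle of the V-support pair at jig y=-258 mm: where a seated shaft's origin lies, 75 mm above the table; axes as the jig's. Each pair is two 10 mm thick supports centred 32 mm either side of this point along y: 54 mm clear between them for fingers, open down to the plate. Each is a 90 degree V open upwards, reaching 24 mm either side of the V axis in x, its bottom 61 mm and its tips 79 mm up
- seat1 (a point): the same for the pair at jig y=-86 mm
- seat2 (a point): the same for the pair at jig y=+86 mm
- seat3 (a point): the same for the pair at jig y=+258 mm
- feed: fixed feed unit: a grey box 200 mm (its x) by 120 mm (y), 40 mm high. Origin: at table level under the axis of the brass gear; the box reaches from x=-50 to +150 mm. Its x points from the gear to the red gear-change knob; z up
- spindle (a joint): angle (rad) of the brass gear on its upright spindle, growing anticlockwise seen from above, -2 to 2. 10 teeth 10 mm wide, tips at radius 50 mm, gap floors at 38 mm, top 55 mm above the table. At multiples of 0.628 a tooth stands in the way of the gear-change tooth; at 0.314 plus multiples of 0.628 a gap does (it enters within about 0.08). Friction 0.06 N m; stays where left
- spindle_grip (a point): middle of the black bar grip on the gear, on the gear's axis, 73 mm above the table. The bar is 50 mm long, 16 mm wide, from 55 to 89 mm above the table; it turns with the gear. This point's x is the bar's long axis, equal to the feed unit's x when joint spindle is 0
- gearchange (a joint): travel (m) of the red gear-change knob: 0 fully out, 0.018 fully home, moving along the feed unit's -x towards the gear. It carries a steel tooth 7 mm wide with a round nose, 57 mm from the gear's axis at 0; against a gear tooth it stops at about 0.007. Friction 2 N; stays where left; in gear means more than 0.0155
- gear_knob (a point): grip point on the axis of the red gear-change knob (upright cylinder 24 mm in diameter, from 45 to 87 mm above the table), 71 mm above the table; moves with the knob. It stands at feed unit x=105 mm minus the travel
- mirror_mount: loose mirror mount that must stay standing: round foot 60 mm across, post, and a black 50 mm square head, 132 mm high overall; origin at the centre of its underside, z up
There are look-alikes about, which are no part of the job. What is shaped like the shaft1 but brown is not meant. Leave any brown look-alike of the shaft2 alone.

How it is judged:
By the outcome, as a careful person would: the job done as asked, in the order asked, and still so for the second after the job is handed in, with the robot touching nothing.
Of shaft1, shaft2, shaft3, shaft4 only 3 to 4 are there at a start; the rules pass over those that are not, and their reading is None.
At some moment in a run one of shaft1, shaft2, shaft3, shaft4 may be knocked a few centimetres aside while the robot is not near it.
Once in a run the grip may slacken for a moment while it holds something.
It also fails if it takes over 210 s, if anything falls off the work surface, if the arm or the gripper's body presses on something with over 40 N, if the wrist force passes 120 N, or if a joint passes its speed limit or range.

## Robot

A 6-joint arm with a two-finger parallel gripper is mounted at the origin on the work surface. World frame = base frame: x ahead of the robot, y to its left, z up, the work surface at z = 0. Lengths are in m, angles in rad, forces in N, time in s.
With the tool pointing down it reaches from about 0.3 to 1 m from the base axis. Payload 5.1 kg.
Tool frame: the origin (TCP) lies at the centre of the arm's flange, where the gripper is bolted on; the fingertips stand 190 mm ahead of it and the grasp point (between the pads) lies ahead of it (r.pinch_z is the z of the grasp point in the tool frame, in m); z points along the fingers, x is the direction in which the jaws open and shut, and the axes are right-handed (so a half turn about z gives the same grasp; the last joint's range is limited). The gripper opens to 95 mm and grips with 3 to 60 N. Pads are 20 mm wide; open, the fingers measure 119 mm over their backs; the gripper's body (75 mm by 180 mm) begins 59 mm behind the grasp point.
Start: joints at [-1.387, 0.124, 1.65, -0, 1.367, -0.083], TCP at [0.171, -0.627, 0.405] pointing down, gripper open.
Joint ranges: [-2.61, 2.61], [-1.02, 2.33], [0.03, 2.71], [-1.35, 4.49], [0.32, 2.68], [-2.91, 2.91]. Speed limits (rad/s): [2.57, 2.57, 3.14, 3.14, 3.14, 3.14].

## Interface

Orientations are given as a unit quaternion [w, x, y, z].
In Python, from plant import r, optics gives the robot as it stands.
- The arm moves only by the tool apply_moves, never from a script. Its argument "rows" is a list of rows, each a list of 4 numbers: the shift along the tool's x, y, z in cm, then the turn about the tool's z in rad. A call has 1 to 10 rows; each row shifts and turns the commanded pose from where the row before left it, along the tool's axes as they then stand; what a row does not reach is not made up. A row lasts 1/10 s, in which the tool goes at most 50 mm and 8.59 degrees, less where a joint would pass 70% of its speed; a pose out of reach is approached as far as the arm can. A call with a gripper value outside its range is refused whole. "fingers" is the opening, from 0 (shut) to 1 (fully open), set as the call begins (left out, the last holds). The fingers move at their own pace and stop on an object; "grip_force" is the grip in N (left out, the last holds). Time passes only in rows, so rows that do not move let the fingers close. It gives the time, the measured TCP pose, the force and the opening at its end, in the units of the state.
- r.observe(): the state, without advancing time (a new reading comes with each control period).
- optics.read_camera(name): name is "scene" or "top" or "wrist"; returns a dict with "image" (420x560x3 uint8, blue, green, red), "mtx" (3x3 intrinsics, pixels), "R" (3x3) and "t" (3): a world point X has camera coordinates R X + t; the wrist camera has in their place "tool_from_camera" (4x4, takes a point from camera to tool coordinates, whose origin is the TCP and whose axes are the tool frame's). Camera axes: x right, y down, z forward; pixel columns grow to the right and rows downward; lengths in m; the calibration is good to about 2 mm. The wrist camera is an equidistant fisheye: a pixel r from the principal point sees the ray r / f radians off the axis. A picture is of the moment at which its call begins: read the wrist's pose just before it. There is no depth.
- r.hand_in(): hands the job in, once; it reports no verdict.
The state is a dict: "clock": time; "qpos": joint angles; "qvel": joint speeds; "effort": joint torques, N m; "tool_pos": TCP position; "eef_rot": TCP orientation; "ft_force": force on the tool from outside, world axes, zero at the start; "wrist_torque": the same for the moment, N m; "width": opening from 0.0 (shut) to 1.0 (fully open).
Only numpy, scipy, OpenCV 4.12 (cv2) and the standard library are available. Lean on these libraries where they do the work, as an engineer would, in place of code of your own. Each camera call takes 0.05 s, during which the arm holds its last target. There are 200 camera calls.

## Working session

There is one attempt and no reset: what is moved stays moved. The work goes in short steps, Python scripts to look and compute and a tool call to move; the robot and the scene stay as the last step left them, time stands still between calls to the robot, and variables do not carry over. Pictures are saved under pics/ and viewed, about 12 in all and at most 16, crops included, and the job is handed in when it is done.

Besides the shell and the picture viewer there is one more tool, called after ">>>" as a command line: name --pt "numbers of a row" for each row, then --argument value for the rest. apply_moves: Moves the arm, as the interface text tells. Its arguments: {"type":"object","properties":{"rows":{"type":"array","items":{"type":"array","items":{"type":"number"}}},"fingers":{"type":"number"},"grip_force":{"type":"number"}},"required":["rows"]}

```bash
ls; mkdir -p pics
python3 - <<'E'
from plant import r, optics
import cv2
print(r.observe(), r.pinch_z)
for n in("scene","top"):
    c=optics.read_camera(n); cv2.imwrite(f"pics/{n}0.png",c["image"]); print(n,c["mtx"].round(1).tolist(),c["R"].round(4).tolist(),c["t"].round(4).tolist())
E
```

```text
pics
{'clock': 0.0, 'qpos': array([-1.38662592e+00,  1.24493772e-01,  1.65164308e+00,  6.00841484e-07,
        1.36747115e+00, -8.26319036e-02]), 'qvel': array([-0.00157582, -0.0012717 ,  0.0003036 ,  0.00132578,  0.00123455,
        0.00149866]), 'effort': array([ 3.29818504e-04, -4.17606211e+01, -3.59932387e+01,  7.74411578e-02,
        4.93479869e-02, -1.81727369e-04]), 'tool_pos': array([ 0.17127906, -0.62677751,  0.40351226]), 'eef_rot': array([-6.75676446e-04,  7.94873210e-01, -6.06774723e-01, -7.47579684e-04]), 'ft_force': array([-0.0524355 ,  0.33761552,  0.016244  ]), 'wrist_torque': array([ 0.0065287 , -0.0060068 , -0.01422235]), 'width': 0.9984750117926082} 0.1713
scene [[439.4, 0.0, 273.9], [0.0, 439.4, 204.8], [0.0, 0.0, 1.0]] [[0.6185, 0.7857, -0.0103], [0.6375, -0.5095, -0.5779], [-0.4593, 0.3509, -0.816]] [-0.2018, -0.3198, 1.5878]
top [[529.3, 0.0, 281.1], [0.0, 529.3, 207.1], [0.0, 0.0, 1.0]] [[0.0005, -0.9999, -0.013], [-0.9959, 0.0007, -0.0904], [0.0904, 0.013, -0.9958]] [-0.1122, 0.4744, 1.636]
```

Top view: three grey shafts on the black mat at about (268,211), (302,219) and (331,216). The jig runs from (148,163) to (338,170), with the gear at (139,218) and the knob at (149,252). The mirror mount is at (384,203), and two brown decoys are at (383,152) and (432,221). The tool can only yaw, so I plan to roll seated shafts by pressing down on their hex collars.

```bash
cat > h.py <<'E'
from plant import r, optics
import numpy as np, cv2
from scipy.spatial.transform import Rotation as Ro
def tool():
    s=r.observe(); q=s["eef_rot"]; return Ro.from_quat(np.r_[q[1:],q[0]]).as_matrix(), s["tool_pos"]
def ray(c,uv,pose=None):
    """world origin and direction through pixel uv"""
    p=np.linalg.inv(c["mtx"])@np.r_[uv,1.]
    if "R" in c: return -c["R"].T@c["t"], c["R"].T@p
    a=np.hypot(p[0],p[1]); d=np.r_[p[:2]/max(a,1e-9)*np.sin(a),np.cos(a)]
    T=c["tool_from_camera"]; R,t=pose
    return R@T[:3,3]+t, R@T[:3,:3]@d
def cast(c,uv,z,pose=None):
    o,d=ray(c,uv,pose); return o+d*(z-o[2])/d[2]
def wrist(name):
    pose=tool(); c=optics.read_camera("wrist"); cv2.imwrite(f"pics/{name}.png",c["image"]); return c,pose
def to(p,yaw,lift=0):
    """move needed in tool axes (cm, rad) to put pinch point at p with tool x axis at yaw (mod pi)"""
    R,t=tool(); d=R.T@(np.array(p)-(t+R[:,2]*r.pinch_z)); y0=np.arctan2(R[1,0],R[0,0])
    a=(-(yaw-y0)+np.pi/2)%np.pi-np.pi/2
    return (d*100).round(2).tolist(), round(a,3), "wrist j6",r.observe()["qpos"][5].round(2)
E
python3 - <<'E'
from h import *
c=optics.read_camera("top")
for n,z,ps in [("shaft",.017,[(268,190),(269,232),(306,200),(297,238),(336,197),(327,235)]),("seats",.075,[(160,159),(213,163),(269,167),(325,168)]),("gear",.055,[(139,218)]),("knob",.087,[(149,252)]),("mirr",.0,[(384,203)]),("jig ends",.012,[(148,163),(338,170)])]:
    print(n,[cast(c,p,z)[:2].round(3).tolist() for p in ps])
w=optics.read_camera("wrist"); print(w["mtx"],w["tool_from_camera"].round(3)); R,t=tool(); print(R.round(3))
print(to((.5,-.03,.3),0))
E
```

```text
shaft [[0.529, -0.071], [0.397, -0.074], [0.497, -0.19], [0.378, -0.162], [0.507, -0.285], [0.387, -0.255]]
seats [[0.618, 0.258], [0.605, 0.095], [0.592, -0.076], [0.589, -0.247]]
gear [[0.438, 0.324]]
knob [[0.334, 0.282]]
mirr [[0.489, -0.438]]
jig ends [[0.616, 0.311], [0.593, -0.292]]
[[325.1922621    0.         280.66389334]
 [  0.         325.1922621  212.20996551]
 [  0.           0.           1.        ]] [[ 1.     0.     0.002  0.001]
 [-0.     0.969  0.249 -0.07 ]
 [-0.002 -0.249  0.969  0.019]
 [ 0.     0.     0.     1.   ]]
[[ 0.264 -0.965 -0.   ]
 [-0.965 -0.264  0.001]
 [-0.001 -0.    -1.   ]]
([-48.89, -47.44, -6.67], np.float64(-1.304), 'wrist j6', np.float64(-0.08))
```

>>> apply_moves --pt "0 0 -3 0" --pt "-3.5 -3.6 -0.5 0" --pt "-3.5 -3.6 -0.5 0" --pt "-3.5 -3.6 -0.5 0" --pt "-3.5 -3.6 -0.5 0" --pt "-3.5 -3.6 -0.5 0" --pt "-3.5 -3.6 -0.5 0" --pt "-3.5 -3.6 -0.5 0" --pt "-3.5 -3.6 -0.5 0" --pt "-3.5 -3.6 0 0"

```text
clock: 1.2
tool_pos: [0.3993, -0.2391, 0.4754]
eef_rot: [-0.0, 0.795, -0.607, 0.001]
ft_force: [0.2, -0.8, -0.4]
width: 1.002
```

>>> apply_moves --pt "-3.2 -3.5 0 0" --pt "-1.5 -3 0 0" --pt "0 0 0 0.13" --pt "0 0 0 0.13" --pt "0 0 0 0" --pt "0 0 0 0"

```text
clock: 1.8
tool_pos: [0.4491, -0.1786, 0.4742]
eef_rot: [0.0, 0.71, -0.704, -0.0]
ft_force: [-0.0, -0.4, -0.3]
width: 0.996
```

Run:
```python
from h import *
c,p=wrist("w1"); print(p[1],p[0].round(3))
c=optics.read_camera("top"); cv2.imwrite("pics/top1.png",c["image"])
```

```text
[ 0.44910212 -0.17858547  0.4742289 ] [[ 0.009 -1.    -0.   ]
 [-1.    -0.009  0.   ]
 [-0.     0.    -1.   ]]
```

Wrist view: shaft A has its collars at (202,141) and (209,217), with blue partly visible at its far end (203,128). B's collars are at (287,151) and (265,227), C's at (354,144) and (334,223). B and C show no blue. Next I measure the shaft bodies and the jig by masks.

Run:
```python
from h import *
c=dict(optics.read_camera("wrist")); p=tool(); im=c["image"]
g=im.min(2); m=(g>95).astype(np.uint8); 
roi=np.zeros_like(m); cv2.fillPoly(roi,[np.array([(112,122),(382,118),(382,235),(112,262)])],1)
m=cv2.morphologyEx(m*roi,cv2.MORPH_OPEN,np.ones((3,3)))
n,l,st,ce=cv2.connectedComponentsWithStats(m)
for i in range(1,n):
    if st[i,4]<300: continue
    ys,xs=np.nonzero(l==i)
    P=np.array([cast(c,(u,v),.022,p)[:2] for u,v in zip(xs,ys)])
    (cx,cy),wh,_=rect=cv2.minAreaRect((P*1000).astype(np.float32)); b=cv2.boxPoints(rect)
    e=[(b[0]+b[1])/2,(b[1]+b[2])/2]; a=b[1]-b[0] if np.hypot(*(b[1]-b[0]))>np.hypot(*(b[2]-b[1])) else b[2]-b[1]
    print("shaft",ce[i].round(0),"c",round(cx),round(cy),"wh",np.round(wh),"ang",round(np.degrees(np.arctan2(a[1],a[0]))%180,1))
t=optics.read_camera("top"); im=t["image"]; m=(im.max(2)<75).astype(np.uint8)
roi=np.zeros_like(m); roi[145:183,140:345]=1
m=cv2.morphologyEx(m*roi,cv2.MORPH_CLOSE,np.ones((5,5)))
n,l,st,ce=cv2.connectedComponentsWithStats(m); i=1+st[1:,4].argmax(); ys,xs=np.nonzero(l==i)
P=np.array([cast(t,(u,v),.012)[:2] for u,v in zip(xs,ys)]); rect=cv2.minAreaRect((P*1000).astype(np.float32)); print("jig",rect,st[i],cv2.boxPoints(rect).round().tolist())
cv2.imwrite("pics/z.png",np.hstack([cv2.resize(im[135:195,130:350],None,fx=3.5,fy=3.5,interpolation=cv2.INTER_CUBIC)]))
# feed: red knob, gear
h=cv2.cvtColor(im,cv2.COLOR_BGR2HSV)
for nm,lo,hi,z in(("red",(0,150,80),(8,255,255),.087),("gear",(18,110,120),(32,255,255),.055)):
    k=cv2.inRange(h,lo,hi)[190:280,110:180]; ys,xs=np.nonzero(k); print(nm,len(xs),cast(t,(xs.mean()+110,ys.mean()+190),z).round(4))
```

```text
shaft [203. 169.] c 470 -72 wh [125.  23.] ang 5.0
shaft [348. 176.] c 456 -273 wh [ 24. 126.] ang 165.3
shaft [275. 193.] c 434 -172 wh [19. 93.] ang 164.6
jig ((600.1646118164062, 10.09088134765625), (593.7818603515625, 75.82743072509766), 87.42127227783203) [ 150  153  187   30 3562] [[549.0, -285.0], [625.0, -288.0], [651.0, 305.0], [576.0, 308.0]]
red 49 [0.3369 0.2853 0.087 ]
gear 485 [0.4323 0.3203 0.055 ]
```

Run:
```python
from h import *
c=optics.read_camera("wrist");p=tool()
for n,ps in dict(A=[(202,141),(209,217)],B=[(287,151),(265,227)],C=[(354,144),(334,223)]).items():
    q=[cast(c,u,.028,p)[:2] for u in ps]; print(n,np.mean(q,0).round(3),np.degrees(np.arctan2(*(q[0]-q[1])[::-1])).round(1),np.linalg.norm(q[0]-q[1]).round(3))
print([cast(c,u,.072,p)[:2].round(3).tolist() for u in[(370,70),(316,65),(225,62),(174,63),(98,70),(62,76)]])
t=optics.read_camera("top"); q=np.array([cast(t,u,.012)[:2] for u in [(147.1,152.7),(338,159.9),(336.9,180.7),(149.4,173.6)]]);print(q.round(3).tolist(),q.mean(0))
print(to((.441,-.269,.1),np.radians(75.3)))
```

```text
A [ 0.454 -0.078] 3.4 0.105
B [ 0.441 -0.174] -15.6 0.108
C [ 0.449 -0.266] -11.8 0.111
[[0.597, -0.286], [0.599, -0.22], [0.603, -0.114], [0.606, -0.05], [0.61, 0.058], [0.611, 0.12]]
[[0.65, 0.315], [0.625, -0.292], [0.559, -0.288], [0.582, 0.306]] [0.60404675 0.01014249]
([9.02, 0.87, 20.31], np.float64(0.263), 'wrist j6', np.float64(1.07))
```

>>> apply_moves --pt "3.0 0.1 3 0" --pt "3.0 0.1 4 0" --pt "3.0 0.2 4 0" --pt "0 0 4 0.13" --pt "0 0 3 0.12" --pt "0 0 0 0" --pt "0 0 0 0"

```text
clock: 2.8
tool_pos: [0.4459, -0.2687, 0.2948]
eef_rot: [-0.0, -0.617, 0.787, 0.0]
ft_force: [0.3, 0.3, 1.0]
width: 1.0
```

Run:
```python
from h import *
c,p=wrist("w2"); print(p[1],np.degrees(np.arctan2(p[0][1,0],p[0][0,0])))
```

```text
[ 0.44588201 -0.26873625  0.29477804] -103.78659232918682
```

Shaft C is centred under the gripper (collars (281,158), (277,272), nearly vertical). The blue flat of A at (60,188) faces up.

Run:
```python
from h import *
c=optics.read_camera("wrist");p=tool()
q=[cast(c,u,.03,p) for u in[(281,158),(277,270)]]
for x in q+[(q[0]+q[1])/2]: print((p[0].T@(x-p[1])).round(4), np.round(x,3))
for u in[(124.5,50),(150,40),(36,95),(20,82)]: print(cast(c,u,.07,p).round(3))
```

```text
[ 0.0012 -0.0496  0.2672] [ 0.495 -0.283  0.03 ]
[-0.002   0.0427  0.2669] [ 0.407 -0.258  0.03 ]
[-0.0004 -0.0035  0.2671] [ 0.451 -0.27   0.03 ]
[ 0.601 -0.198  0.07 ]
[ 0.601 -0.218  0.07 ]
[ 0.601 -0.112  0.07 ]
[ 0.619 -0.097  0.07 ]
```

>>> apply_moves --pt "0 0 3.5 0" --pt "0 0 3.5 0" --pt "0 0 2 0" --pt "0 0 0.95 0" --pt "0 0 0 0" --pt "0 0 0 0"

```text
clock: 3.5
tool_pos: [0.4468, -0.2691, 0.197]
eef_rot: [0.0, -0.616, 0.787, -0.002]
ft_force: [0.1, -0.3, 0.2]
width: 0.997
```

>>> apply_moves --pt "0 0 0 0" --pt "0 0 0 0" --pt "0 0 0 0" --pt "0 0 0 0" --pt "0 0 0 0" --pt "0 0 0 0" --fingers 0 --grip_force 30

```text
clock: 4.1
tool_pos: [0.4457, -0.2686, 0.1949]
eef_rot: [-0.0, -0.616, 0.788, 0.0]
ft_force: [-0.1, 0.7, -1.1]
width: 0.549
```

>>> apply_moves --pt "0 0 -3 0" --pt "0 0 -5 0" --pt "0 0 -5 0" --pt "0 0 0 0" --pt "0 0 0 0"

```text
clock: 4.6
tool_pos: [0.4461, -0.2688, 0.3269]
eef_rot: [0.001, -0.616, 0.788, -0.002]
ft_force: [-1.2, 0.2, -0.8]
width: 0.129
```

Run:
```python
from h import *
J=np.array([.605,.005]); a=np.radians(-2.2)
ax=np.array([np.cos(a),np.sin(a)]); ay=np.array([-np.sin(a),np.cos(a)])
for i,y in enumerate((-.258,-.086,.086,.258)): print(i,(J+ay*y).round(4))
s=r.observe(); print(s["width"],s["ft_force"]); print(to(np.r_[J-ay*.258,.16],a))
```

```text
0 [ 0.5951 -0.2528]
1 [ 0.6017 -0.0809]
2 [0.6083 0.0909]
3 [0.6149 0.2628]
0.1286716333866606 [-1.17090814  0.23072902 -0.83974821]
([-5.16, -14.01, -0.4], np.float64(1.366), 'wrist j6', np.float64(1.17))
```

Fingers need about 1.2 s to close, so I lifted too early and missed it. Redo.

>>> apply_moves --pt "0 0 0 0" --pt "0 0 0 0" --pt "0 0 0 0" --pt "0 0 0 0" --pt "0 0 0 0" --pt "0 0 0 0" --pt "0 0 0 0" --pt "0 0 0 0" --pt "0 0 0 0" --pt "0 0 0 0" --fingers 0.7

```text
clock: 5.6
tool_pos: [0.4458, -0.2686, 0.325]
eef_rot: [0.0, -0.616, 0.788, -0.0]
ft_force: [1.4, -0.2, 0.4]
width: 0.696
```

Run:
```python
from h import *
c,p=wrist("w3"); print(p[1],r.observe()["width"])
```

```text
[ 0.44579872 -0.26857364  0.32501383] 0.7016737229910627
```

Shaft C is undisturbed (collars (280,155) and (278,265)). Going down again.

>>> apply_moves --pt "0 0 4 0" --pt "0 0 4 0" --pt "0 0 3.5 0" --pt "0 0 1.5 0" --pt "0 0 0 0" --pt "0 0 0 0"

```text
clock: 6.25
tool_pos: [0.4464, -0.269, 0.1962]
eef_rot: [0.0, -0.616, 0.788, -0.001]
ft_force: [-0.6, 0.0, -0.2]
width: 0.699
```

>>> apply_moves --pt "0 0 0 0" --pt "0 0 0 0" --pt "0 0 0 0" --pt "0 0 0 0" --pt "0 0 0 0" --pt "0 0 0 0" --pt "0 0 0 0" --pt "0 0 0 0" --pt "0 0 0 0" --pt "0 0 0 0" --fingers 0 --grip_force 30

```text
clock: 7.25
tool_pos: [0.4458, -0.2685, 0.1949]
eef_rot: [0.0, -0.616, 0.788, 0.0]
ft_force: [0.5, 1.5, 1.7]
width: 0.203
```

>>> apply_moves --pt "0 0 -3 0" --pt "0 0 -5 0" --pt "0 0 -5 0" --pt "0 0 0 0" --pt "0 0 0 0"

```text
clock: 7.75
tool_pos: [0.446, -0.2688, 0.3262]
eef_rot: [0.0, -0.616, 0.788, -0.002]
ft_force: [-0.1, 0.3, -2.6]
width: 0.202
```

Run:
```python
from h import *
c,p=wrist("w4"); s=r.observe(); print(s["width"],s["ft_force"])
a=np.radians(-2.2); print(to((.5951,-.2528,.16),a),np.degrees(np.arctan2(p[0][1,0],p[0][0,0])))
```

```text
0.20346647363217976 [-0.66016934  0.29189262 -2.99273769]
([-5.11, -14.18, -0.75], np.float64(1.366), 'wrist j6', np.float64(1.17)) -103.92728928388951
```

>>> apply_moves --pt "0 0 0 -0.148" --pt "0 0 0 -0.148" --pt "0 0 0 -0.148" --pt "0 0 0 -0.148" --pt "0 0 0 -0.148" --pt "0 0 0 -0.148" --pt "0 0 0 -0.148" --pt "0 0 0 -0.148" --pt "0 0 0 -0.148" --pt "0 0 0 -0.148"

```text
clock: 8.8
tool_pos: [0.445, -0.268, 0.3213]
eef_rot: [-0.001, 0.987, -0.163, -0.003]
ft_force: [-0.8, 0.0, -1.7]
width: 0.203
```

>>> apply_moves --pt "0 0 0 -0.148" --pt "0 0 0 -0.147" --pt "0 0 0 0" --pt "4 0 0 0" --pt "4 0 0 0" --pt "3 0 0 0" --pt "0 0 0 0" --pt "0 0 0 0"

```text
clock: 9.6
tool_pos: [0.5555, -0.2725, 0.3226]
eef_rot: [-0.001, 1.0, -0.02, -0.002]
ft_force: [-0.5, 0.2, -3.1]
width: 0.202
```

Run:
```python
from h import *
c,p=wrist("w5"); s=r.observe(); print(s["width"],s["ft_force"],p[1])
a=np.radians(-2.2); print(to((.5951,-.2528,.16),a),np.degrees(np.arctan2(p[0][1,0],p[0][0,0])))
```

```text
0.2021236694830037 [ 0.61410257 -0.0391286  -1.67326212] [ 0.55552264 -0.27250378  0.32260212]
([3.98, -2.11, -0.85], np.float64(-0.002), 'wrist j6', np.float64(-0.5)) -2.313611830649391
```

Held shaft C: D-end pointing +y (285,140), with only a sliver of blue at its left edge (258,140). The flat is therefore turned about 120° towards −x. The V at the near support has tips at (303,228) and (365,238).

```bash
python3 - <<'E'
from h import *
c=optics.read_camera("wrist");p=tool()
for u in[(303,228),(365,238),(369,153),(370,8),(304,5)]: print(u,cast(c,u,.079,p)[:2].round(4))
print(cast(c,(282,165),.16+.017,p), cast(c,(282,178),.16+.01,p))
E
python3 - <<'E'
import cv2
im=cv2.imread("pics/w5.png")[100:260,230:390]; cv2.imwrite("pics/w5c.png",cv2.resize(im,None,fx=4,fy=3.6,interpolation=cv2.INTER_CUBIC))
E
```

```text
(303, 228) [ 0.5711 -0.2743]
(365, 238) [ 0.6177 -0.2842]
(369, 153) [ 0.6196 -0.221 ]
(370, 8) [ 0.6253 -0.1135]
(304, 5) [ 0.5777 -0.1128]
[ 0.5579157  -0.21751125  0.177     ] [ 0.55768144 -0.22371964  0.17      ]
```

>>> apply_moves --pt "2 -1.3 0 0" --pt "2 -1.3 0 0" --pt "0 0 2 0" --pt "0 0 2 0" --pt "0 0 1.5 0" --pt "0 0 0.8 0" --pt "0 0 0.3 0" --pt "0 0 0 0" --pt "0 0 0 0"

```text
clock: 10.6
tool_pos: [0.597, -0.2487, 0.2601]
eef_rot: [0.0, 1.0, -0.02, 0.001]
ft_force: [-0.3, 0.1, -1.6]
width: 0.201
```

Run:
```python
from h import *
s=r.observe(); print(s["width"],s["ft_force"],s["tool_pos"],s["tool_pos"][2]-r.pinch_z)
```

```text
0.20070005801491497 [-0.32966543  0.06169889 -1.5636387 ] [ 0.59695385 -0.24873231  0.26005122] 0.08875121842735867
```

>>> apply_moves --pt "0 0 0.3 0" --pt "0 0 0.3 0" --pt "0 0 0 0" --pt "0 0 0 0"

```text
clock: 11.0
tool_pos: [0.5969, -0.2486, 0.2542]
eef_rot: [0.0, 1.0, -0.019, 0.0]
ft_force: [-3.6, 1.1, 4.8]
width: 0.205
```

>>> apply_moves --pt "0 0 0 0" --pt "0 0 0 0" --pt "0 0 0 0" --pt "0 0 0 0" --pt "0 0 0 0" --pt "0 0 0 0" --fingers 0.5

```text
clock: 11.6
tool_pos: [0.5967, -0.2484, 0.2528]
eef_rot: [-0.0, 1.0, -0.02, -0.0]
ft_force: [-0.5, -0.9, 0.2]
width: 0.496
```

>>> apply_moves --pt "0 0 -3 0" --pt "0 0 -4 0" --pt "0 0 -4 0" --pt "0 0 -3 0" --pt "0 0 0 0" --pt "0 0 0 0" --fingers 0

```text
clock: 12.2
tool_pos: [0.5967, -0.2484, 0.3937]
eef_rot: [0.0, 1.0, -0.019, 0.001]
ft_force: [-0.0, -0.4, -0.1]
width: 0.051
```

Run:
```python
from h import *
c,p=wrist("w6"); s=r.observe(); print(s["width"],s["ft_force"],p[1])
im=c["image"][60:290,190:390]; cv2.imwrite("pics/w6c.png",cv2.resize(im,None,fx=3,fy=2.6,interpolation=cv2.INTER_CUBIC))
```

```text
0.023540795761514834 [-0.38891013  0.2990444  -0.8496156 ] [ 0.59673039 -0.24843589  0.39367926]
```

Shaft C is seated: its shaft lies between the Vs, with collars outside both supports. The roll needs the +x side pushed down twice by 60°. I press with the shut fingertips on the +y collar.

>>> apply_moves --pt "1.2 -2.5 2 0" --pt "1.1 -2.5 2 0" --pt "0 0 3.4 0" --pt "0 0 0 0" --pt "0 0 1.2 0" --pt "0 0 1 0" --pt "0 0 0.8 0" --pt "0 0 0.7 0" --pt "0 0 0.5 0" --pt "0 0 0 0"

```text
clock: 13.25
tool_pos: [0.6214, -0.1994, 0.2762]
eef_rot: [-0.0, 1.0, -0.02, -0.0]
ft_force: [0.0, 0.2, -0.1]
width: 0.005
```

>>> apply_moves --pt "0 0 0.2 0" --pt "0 0 0 0" --pt "0 0 0 0"

```text
clock: 13.55
tool_pos: [0.6217, -0.1994, 0.2753]
eef_rot: [0.0, 1.0, -0.019, 0.0]
ft_force: [1.1, 0.4, -0.5]
width: 0.004
```

>>> apply_moves --pt "0 0 -2.5 0" --pt "0 0 -4 0" --pt "0 0 -3 0" --pt "0 0 0 0" --pt "0 0 0 0"

```text
clock: 14.05
tool_pos: [0.6218, -0.1994, 0.3713]
eef_rot: [0.0, 1.0, -0.019, 0.001]
ft_force: [0.2, 0.7, 0.1]
width: 0.003
```

Run:
```python
from h import *
c,p=wrist("w7"); s=r.observe(); print(s["width"],s["ft_force"],p[1])
im=c["image"]; h=cv2.cvtColor(im,cv2.COLOR_BGR2HSV); m=cv2.inRange(h,(95,110,40),(130,255,255))
n,l,st,ce=cv2.connectedComponentsWithStats(m)
for i in range(1,n):
    if st[i,4]>15: print(st[i],ce[i].round())
```

```text
0.0009324842533948839 [ 0.09794953 -0.85772273 -0.91465554] [ 0.62175252 -0.19938543  0.37126262]
[169  76  20  15 124] [181.  83.]
```

>>> apply_moves --pt "0 0 4 0" --pt "0 0 4 0" --pt "0 0 1.2 0" --pt "0 0 0.6 0" --pt "0 0 0.5 0" --pt "0 0 0.3 0" --pt "0 0 0 0" --pt "0 0 0 0"

```text
clock: 14.9
tool_pos: [0.622, -0.1995, 0.2652]
eef_rot: [0.0, 1.0, -0.02, 0.001]
ft_force: [-0.4, 1.1, -0.3]
width: 0.005
```

>>> apply_moves --pt "0 0 -2.6 0" --pt "0 0 -4 0" --pt "0 0 -4 0" --pt "0 0 0 0" --pt "0 0 0 0"

```text
clock: 15.4
tool_pos: [0.6219, -0.1995, 0.3727]
eef_rot: [0.001, 1.0, -0.02, 0.002]
ft_force: [0.5, 0.4, -0.9]
width: 0.002
```

Run:
```python
from h import *
c,p=wrist("w8"); s=r.observe(); print(s["width"],s["ft_force"],p[1])
im=c["image"]; h=cv2.cvtColor(im,cv2.COLOR_BGR2HSV); m=cv2.inRange(h,(95,110,40),(130,255,255))
n,l,st,ce=cv2.connectedComponentsWithStats(m)
for i in range(1,n):
    if st[i,4]>15: print(st[i],ce[i].round())
im=im[60:290,150:390]; cv2.imwrite("pics/w8c.png",cv2.resize(im,None,fx=3,fy=2.6,interpolation=cv2.INTER_CUBIC))
```

```text
0.0028651668148461317 [-0.26456576 -0.67158796 -0.82414865] [ 0.62191008 -0.19950334  0.37266202]
[168  76  21  15 124] [180.  83.]
```

Run:
```python
from h import *
c=optics.read_camera("wrist"); im=c["image"]; cv2.imwrite("pics/w9.png",im)
T=np.linalg.inv(c["tool_from_camera"]); K=c["mtx"]
def proj(P):
    q=T[:3,:3]@np.array(P)+T[:3,3]; a=np.arctan2(np.hypot(q[0],q[1]),q[2]); k=a/np.hypot(q[0],q[1]); return K[0,0]*q[0]*k+K[0,2],K[1,1]*q[1]*k+K[1,2]
for P in[(0,0,.19),(.012,0,.19),(.012,-.01,.19),(-.012,-.01,.19),(0,-.01,.19),(0,-.01,.15),(.012,-.01,.15)]: print(P,np.round(proj(P)))
cv2.imwrite("pics/w9c.png",cv2.resize(np.clip(im[220:320,200:360].astype(float)*2.2,0,255).astype(np.uint8),None,fx=5,fy=5,interpolation=cv2.INTER_CUBIC))
```

```text
(0, 0, 0.19) [279. 254.]
(0.012, 0, 0.19) [300. 254.]
(0.012, -0.01, 0.19) [301. 238.]
(-0.012, -0.01, 0.19) [258. 238.]
(0, -0.01, 0.19) [279. 238.]
(0, -0.01, 0.15) [279. 267.]
(0.012, -0.01, 0.15) [306. 267.]
```

The fingertips are narrow: about ±6 mm at the tip, widening above. My press was too far out (its inner edge at +18 mm), so I shift 5 mm inward and press again.

>>> apply_moves --pt "-0.5 0 4 0" --pt "0 0 4 0" --pt "0 0 1 0" --pt "0 0 0.5 0" --pt "0 0 0.5 0" --pt "0 0 0.4 0" --pt "0 0 0.3 0" --pt "0 0 0.1 0" --pt "0 0 0 0" --pt "0 0 0 0"

```text
clock: 16.5
tool_pos: [0.6176, -0.1994, 0.2639]
eef_rot: [0.001, 1.0, -0.02, 0.002]
ft_force: [5.1, 1.4, 4.4]
width: 0.001
```

>>> apply_moves --pt "0 0 -2.8 0" --pt "0 0 -4 0" --pt "0 0 -4 0" --pt "0 0 0 0" --pt "0 0 0 0"

```text
clock: 17.0
tool_pos: [0.6162, -0.1992, 0.3705]
eef_rot: [0.0, 1.0, -0.02, -0.0]
ft_force: [-0.5, -0.6, 0.1]
width: 0.008
```

```bash
cat >> h.py <<'E'
def blue(c,show=True):
    h=cv2.cvtColor(c["image"],cv2.COLOR_BGR2HSV); m=cv2.inRange(h,(95,100,35),(130,255,255))
    n,l,st,ce=cv2.connectedComponentsWithStats(m)
    return [(st[i].tolist(),ce[i].round(1).tolist()) for i in range(1,n) if st[i,4]>8]
E
python3 - <<'E'
from h import *
c,p=wrist("w10"); s=r.observe(); print(s["ft_force"],p[1]); print(blue(c))
E
```

```text
[-0.01355962 -0.35156367 -0.47832135] [ 0.61621788 -0.19924765  0.37048897]
[([175, 75, 20, 16, 127], [186.6, 82.1])]
```

Run:
```python
import cv2,numpy as np
a=[]
for n in("w8","w10"):
    im=cv2.imread(f"pics/{n}.png")[165:240,215:300]; a.append(cv2.resize(np.clip(im.astype(float)*1.6,0,255).astype(np.uint8),None,fx=4.6,fy=6,interpolation=cv2.INTER_CUBIC))
cv2.imwrite("pics/cmp.png",np.hstack(a))
```

```text
(no output)
```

Reading the end face: the first press turned it about 20° the wrong way, because I pressed on the steep face above its midpoint. New path per 60°: press at +12 mm down to +8.5, slide out to +19, press to axis level, back off +x, then lift. The current state first needs just the outer press.

>>> apply_moves --pt "0.15 0 4 0" --pt "0 0 4 0" --pt "0 0 0.8 0" --pt "0 0 0.5 0" --pt "0 0 0.5 0" --pt "0 0 0.4 0" --pt "0 0 0.3 0" --pt "0 0 0.1 0" --pt "0 0 0 0" --pt "1.2 0 0 0"

```text
clock: 18.05
tool_pos: [0.6296, -0.1997, 0.2639]
eef_rot: [-0.0, 1.0, -0.02, -0.001]
ft_force: [0.2, -0.0, -0.4]
width: 0.007
```

>>> apply_moves --pt "0 0 -2.2 0" --pt "0 0 -2 0" --pt "-1.9 0 0 0" --pt "0 0 1 0" --pt "0 0 1 0" --pt "0 0 0.8 0" --pt "0 0 0.4 0" --pt "0 0 0.2 0" --pt "0 0 0 0"

```text
clock: 18.95
tool_pos: [0.6138, -0.1987, 0.2742]
eef_rot: [0.0, 1.0, -0.019, 0.004]
ft_force: [5.8, 1.5, 8.7]
width: 0.004
```

Run:
```python
from h import *
s=r.observe(); print(s["ft_force"],s["tool_pos"],s["tool_pos"]-[.5985,0,.265])
```

```text
[5.79492538 1.46263699 8.73956683] [ 0.61383761 -0.19874871  0.27424016] [ 0.01533761 -0.19874871  0.00924016]
```

Run:
```python
from h import *
c=optics.read_camera("wrist")
Rt=tool()[0]
p=(Rt,np.array([.61622,-.19925,.37049]))
for u,z in[((260.7,212),.075),((260.6,232),.079),((260.6,200),.075)]: print(cast(c,u,z,p).round(4))
p=(Rt,np.array([.6219,-.1995,.3727]))
for u,z in[((215+172/4.6,212),.075),((215+177/4.6,232),.079)]: print(cast(c,u,z,p).round(4))
```

```text
[ 0.602  -0.2012  0.075 ]
[ 0.6012 -0.2183  0.079 ]
[ 0.6025 -0.1904  0.075 ]
[ 0.6002 -0.2017  0.075 ]
[ 0.6004 -0.219   0.079 ]
```

The wrist view puts the axis at x≈0.601 at the collar, 2.5 mm beyond what I used. Correcting.

>>> apply_moves --pt "0 0 -1.5 0" --pt "0 0 -1.5 0" --pt "1.05 0 0 0" --pt "0 0 1.2 0" --pt "0 0 0.8 0" --pt "0 0 0.6 0" --pt "0 0 0.6 0" --pt "0 0 0.3 0" --pt "0 0 0.2 0" --pt "0 0 0 0"

```text
clock: 20.0
tool_pos: [0.6217, -0.1994, 0.2649]
eef_rot: [0.0, 1.0, -0.019, 0.0]
ft_force: [-0.3, 0.3, 0.0]
width: 0.004
```

>>> apply_moves --pt "1.0 0 0 0" --pt "0 0 -4 0" --pt "0 0 -4 0" --pt "-1.5 0 -2 0" --pt "0 0 0 0" --pt "0 0 0 0"

```text
clock: 20.6
tool_pos: [0.6169, -0.1992, 0.3652]
eef_rot: [0.0, 1.0, -0.02, 0.001]
ft_force: [0.3, 0.1, -1.0]
width: 0.006
```

Run:
```python
from h import *
c,p=wrist("w11"); print(p[1],blue(c))
t=optics.read_camera("top"); cv2.imwrite("pics/top2.png",t["image"])
im=c["image"][165:240,210:310]; im=np.clip(im.astype(float)*1.6,0,255).astype(np.uint8)
cv2.imwrite("pics/c11.png",cv2.resize(im,None,fx=6,fy=6,interpolation=cv2.INTER_CUBIC))
```

```text
[ 0.6168961  -0.19916566  0.36521438] [([172, 75, 21, 15, 128], [183.8, 81.7])]
```

Now the flat stands vertical, facing −x (blue edge at (240,225), hex corner on top at (283,330)). The corrected press works. Next outer press, then check blue numerically.

>>> apply_moves --pt "0.5 0 4 0" --pt "0 0 3 0" --pt "0 0 1.2 0" --pt "0 0 0.6 0" --pt "0 0 0.5 0" --pt "0 0 0.4 0" --pt "0 0 0.3 0" --pt "0 0 0 0" --pt "0 0 0 0"

```text
clock: 21.6
tool_pos: [0.6218, -0.1994, 0.2657]
eef_rot: [0.0, 1.0, -0.019, 0.001]
ft_force: [-0.0, 0.4, -0.3]
width: 0.003
```

>>> apply_moves --pt "1.0 0 0 0" --pt "0 0 -4 0" --pt "0 0 -4 0" --pt "-1.5 0 -2 0" --pt "0 0 0 0" --pt "0 0 0 0"

```text
clock: 22.2
tool_pos: [0.6169, -0.1992, 0.3653]
eef_rot: [0.0, 1.0, -0.02, 0.001]
ft_force: [1.0, 0.8, 0.1]
width: 0.006
```

Run:
```python
from h import *
c,p=wrist("w12"); print(p[1],blue(c))
```

```text
[ 0.61693481 -0.19918871  0.36529898] [([172, 75, 21, 15, 132], [183.8, 81.7])]
```

>>> apply_moves --pt "0 0 4 0" --pt "0 0 3 0" --pt "0 0 1.2 0" --pt "0 0 0.6 0" --pt "0 0 0.5 0" --pt "0 0 0.4 0" --pt "0 0 0.2 0" --pt "0 0 0 0" --pt "0 0 0 0"

```text
clock: 23.15
tool_pos: [0.6177, -0.1993, 0.2678]
eef_rot: [0.001, 1.0, -0.019, 0.003]
ft_force: [5.6, 1.3, 1.6]
width: 0.006
```

>>> apply_moves --pt "1.0 0 0 0" --pt "0 0 -4 0" --pt "0 0 -4 0" --pt "-1.0 0 -1.9 0" --pt "0 0 0 0" --pt "0 0 0 0"

```text
clock: 23.75
tool_pos: [0.6164, -0.1992, 0.364]
eef_rot: [-0.0, 1.0, -0.02, -0.001]
ft_force: [-0.5, -0.2, -0.2]
width: 0.008
```

Run:
```python
from h import *
c,p=wrist("w13"); print(p[1],blue(c))
```

```text
[ 0.61643471 -0.19922453  0.3639527 ] [([173, 75, 21, 15, 131], [184.9, 81.5]), ([246, 193, 15, 23, 173], [253.1, 201.4])]
```

C's blue is now 15 px wide, i.e. the flat is 60° to −x. One more 60° with the combined path.

>>> apply_moves --pt "-0.55 0 4 0" --pt "0 0 2.5 0" --pt "0 0 0.9 0" --pt "0 0 0.5 0" --pt "0 0 0.5 0" --pt "0.3 0 0.1 0" --pt "0.3 0 0 0" --pt "0 0 0.4 0" --pt "0 0 0.4 0" --pt "0 0 0.4 0"

```text
clock: 24.8
tool_pos: [0.6178, -0.1993, 0.2688]
eef_rot: [0.0, 1.0, -0.02, 0.002]
ft_force: [3.8, 0.9, 3.3]
width: 0.006
```

>>> apply_moves --pt "0 0 0 0" --pt "1.0 0 0 0" --pt "0 0 -4 0" --pt "0 0 -4 0" --pt "-1.0 0 -1.7 0" --pt "0 0 0 0" --pt "0 0 0 0"

```text
clock: 25.5
tool_pos: [0.617, -0.1991, 0.3639]
eef_rot: [-0.0, 1.0, -0.02, -0.001]
ft_force: [0.2, -0.1, 0.3]
width: 0.005
```

Run:
```python
from h import *
c,p=wrist("w14"); print(p[1],blue(c))
```

```text
[ 0.61702552 -0.19911708  0.36388249] [([172, 75, 21, 15, 130], [184.2, 81.6]), ([244, 194, 18, 23, 206], [252.8, 201.8])]
```

>>> apply_moves --pt "-0.2 0 4 0" --pt "0 0 2.5 0" --pt "0 0 0.9 0" --pt "0 0 0.4 0" --pt "0 0 0.4 0" --pt "0 0 0.3 0" --pt "0 0 0 0" --pt "0 0 -0.8 0" --pt "0.45 0 0 0"

```text
clock: 26.45
tool_pos: [0.6201, -0.1995, 0.2904]
eef_rot: [0.001, 1.0, -0.02, 0.002]
ft_force: [-0.4, -0.5, 0.9]
width: 0.004
```

>>> apply_moves --pt "0 0 0.4 0" --pt "0 0 0.4 0" --pt "0 0 0.3 0" --pt "0 0 0.2 0" --pt "0 0 0 0" --pt "1.0 0 0 0" --pt "0 0 -4 0" --pt "-1.4 0 -5 0" --pt "0 0 0 0" --pt "0 0 0 0"

```text
clock: 27.45
tool_pos: [0.6169, -0.1993, 0.3659]
eef_rot: [0.001, 1.0, -0.02, 0.002]
ft_force: [-0.0, -0.6, -0.7]
width: 0.006
```

Run:
```python
from h import *
c,p=wrist("w15"); print(p[1],blue(c))
```

```text
[ 0.61690712 -0.19933975  0.3658504 ] [([171, 74, 21, 16, 127], [182.8, 81.2]), ([242, 193, 18, 22, 196], [251.1, 200.4])]
```

```bash
cat >> h.py <<'E'
def asc(im,x0,x1,y0,y1):
    h=cv2.cvtColor(im,cv2.COLOR_BGR2HSV); b=cv2.inRange(h,(95,100,35),(130,255,255)); g=im.max(2)
    for y in range(y0,y1): print(y,"".join("B" if b[y,x] else " .:-=+*#%@"[min(9,g[y,x]//26)] for x in range(x0,x1)))
E
python3 - <<'E'
from h import *
asc(cv2.imread("pics/w15.png"),228,292,188,232)
E
```

```text
188 :                                   ...........................:
189 :                   ..........:.................................
190 :               ....::::---------------::::.....................
191 :              .::-------------------------:....................
192 :             .::---------------------------:...................
193 -             BBBBBB::--------------=------=:...................
194 -             BBBBBBBBBBB::--------=+=-=====:...................
195 =             .BBBBBBBBBBBBBBB::--==========:...................
196 =.            .BBBBBBBBBBBBBBBBB:-==========:...................
197 +.      ..    .BBBBBBBBBBBBBBBBB:-==========:...................
198 +.            .BBBBBBBBBBBBBBBBB:-==========:...................
199 =.            .BBBBBBB.BBBBBBBBB:-====-=--==:...................
200 =.            .BBBBBB   .BBBBBBB:-====--====:...............:..:
201 =.           ..BBBBB.    .BBBBBB:--=-=======:...............:::.
202 =.            .BBBBB.    .BBBBBB:-==========:................:..
203 =.          . .BBBBB.     BBBBBB:-==========:................
[... 1235 characters left out ...]
..........
222 %-.....:::::::.........-=====================-:::::.............
223 %=.....::::::::........-=====================-:::::.............
224 %*.....:::::::::.......-=====================-:::::.............
225 %%: ...:::::::::::....:======================-:::::..........:..
226 %%: ...::::::::::::::.:======================-:::::::...........
227 %*....:::::::::::::::::======================-:::::::::::.......
228 +=:=--::::::::::::::::-======================-:::::::-===:......
229 +==*+==-==-::::::::::-=======================-:----==+*#*:......
230 #=-+++++**++=-:::::::-=======================--+++*****#+:......
231 %=:=+++*#****+==-::::-=======================-++++%#****+:......
```

>>> apply_moves --pt "-0.2 0 4 0" --pt "0 0 2.5 0" --pt "0 0 1.0 0" --pt "0 0 0.4 0" --pt "0 0 0 0" --pt "0 0 0 0"

```text
clock: 28.1
tool_pos: [0.6148, -0.1993, 0.2855]
eef_rot: [0.0, 1.0, -0.019, 0.001]
ft_force: [-0.3, 0.1, -1.1]
width: 0.006
```

>>> apply_moves --pt "0 0 0.3 0" --pt "0 0 0.2 0" --pt "0 0 0 0"

```text
clock: 28.4
tool_pos: [0.6142, -0.1991, 0.2794]
eef_rot: [0.0, 1.0, -0.019, 0.0]
ft_force: [0.4, -0.2, 0.6]
width: 0.004
```

Run:
```python
from h import *
c,p=wrist("w16"); print(p[1],r.observe()["ft_force"],blue(c)); asc(c["image"],170,330,205,250)
```

```text
[ 0.61422652 -0.19911423  0.27938327] [-0.01405657 -0.26550731  0.62907558] [([139, 56, 29, 23, 254], [155.6, 66.3]), ([232, 220, 26, 34, 425], [245.6, 233.4])]
205                                  :============.                                                                            ...........-================+@@@@@@@@
206                                  :============.                                                                          . .. ...... .-================+@@@@%%%@
207                                  :============:                                                                        . . ...........-================+@@@%%%%%
208                                  :============:                                                                        .. ............-===============**%%%%%%%%
209                                  .-===========:                                                                           . . ........-===============%%%%%%%%%%
210                                  .-===========:                                                               
[... 5785 characters left out ...]
    .........=@%%%%@%%%%%%%%%%%%%%%%%%%%
246 .....................................+@@%%%@@@@@=. ...............::------========-BBBBB-========:            ..            .........+@%%%%@%%%%%%%%%%%%%%%%%%%%
247 .....................................=%@@%%@@@@@+. ................:------========-BBBBB-=======-.            ..             ........*@%%%%@%%%%%%%%%%%%%%%%%%%%
248 .....................................-%@@%%@@@@@+. ................:------========-BBBBB-=======:.            ..              .......*@%%%%@%%%%%%%%%%%%%%%%%%%%
249 .................................... :*@@%%@@@@@+. ................::-----========-:BBBB-====-=-.             ..              .......*@%%%%@%%%%%%%%%%%%%%%%%%%%
```

The ASCII view makes the geometry consistent: the axis is at x≈0.598, the tip half-width is 4.75 mm, and the flat is now about 50° to −x. I use inner edge 9.5 mm, then 14.5 mm.

>>> apply_moves --pt "0 0 -1 0" --pt "-0.25 0 0 0" --pt "0 0 0.6 0" --pt "0 0 0.4 0" --pt "0 0 0.15 0" --pt "0 0 0 0"

```text
clock: 29.05
tool_pos: [0.6123, -0.199, 0.2786]
eef_rot: [0.0, 1.0, -0.02, 0.001]
ft_force: [1.3, 1.2, 5.1]
width: 0.002
```

>>> apply_moves --pt "0 0 -0.8 0" --pt "0.5 0 0 0" --pt "0 0 0.6 0" --pt "0 0 0.4 0" --pt "0 0 0.3 0" --pt "0 0 0 0"

```text
clock: 29.65
tool_pos: [0.6172, -0.1992, 0.2728]
eef_rot: [0.0, 1.0, -0.019, 0.001]
ft_force: [4.0, 0.2, 2.8]
width: 0.007
```

>>> apply_moves --pt "1.0 0 0 0" --pt "0 0 -4 0" --pt "-1.0 0 -2 0" --pt "0 0 0 0" --pt "0 0 0 0"

```text
clock: 30.15
tool_pos: [0.6165, -0.1991, 0.3317]
eef_rot: [-0.0, 1.0, -0.02, -0.001]
ft_force: [0.3, 0.3, -0.1]
width: 0.001
```

Run:
```python
from h import *
c,p=wrist("w17"); print(p[1],r.observe()["ft_force"],blue(c)); asc(c["image"],215,300,210,225)
```

```text
[ 0.61647913 -0.19911717  0.33173184] [ 0.51189634 -0.37407495 -0.45009982] [([161, 69, 24, 18, 171], [174.8, 77.0]), ([240, 202, 22, 27, 286], [250.2, 212.1])]
210 =@#+++++++=.             BBBBBBBBB.BBBBBBBBBBB:-=*==-------:.......................=%
211 =@@+++++++=.             BBBBBBBB    BBBBBBBBB:--=-------==:.......................=%
212 -@@+++++++=:             BBBBBBB.    .BBBBBBBB:-------=====:.......................=%
213 -@@+++++++=:             BBBBBBB      .BBBBBBB:----========:.......................=%
214 :@@+++++++=:             BBBBBBB      .BBBBBBB:-===========:.......................=%
215 :@@#####*+=:             BBBBBBB       BBBBBBB:-===========:.......................=%
216 :%@@@@@@@#=:             BBBB:::.      BBBBBBB:-===========:.......................=%
217 .#@@@@@@@%+:             BBBB:-::...   BBBBBBB:-===========:.......................+%
218 .*@@%@@@@%+:             BBBB:-----::..:BBBBBB:-===========:.......................*%
219 .+@@%@@@@%+-            ..BBB:------------BBBB:-====-======:.......................*%
220 .+@@%@@@@%+-  ..       ...BBB:----========:BBB:-===========:.......................*%
221 .=@@%%@@@%+-.....     ....BBB:----========:BBB:-===========:.......................*%
222  -@@%%@@@%+-.....   ......BBB:-----=======:BBB:-===========:.......................*%
223  -@@%%@@@%+-...... ........B::-----=======:BBB:-====--====-:.......................*%
224  :@@%%@@@@#=.................:----========-BBB:-=====-===--........................*%
```

Model fits, but a press near the top face has too little lever against V friction. A sideways scrape of the tip over the collar top, left to right at height about 17 mm above the axis, has a full lever and levels the face. Trying that.

>>> apply_moves --pt "-3.75 0 0 0" --pt "0 0 3 0" --pt "0 0 1.9 0" --pt "0 0 0 0" --pt "0.4 0 0 0" --pt "0.4 0 0 0" --pt "0.4 0 0 0" --pt "0.4 0 0 0" --pt "0 0 0 0"

```text
clock: 31.1
tool_pos: [0.596, -0.1984, 0.2844]
eef_rot: [0.0, 1.0, -0.019, 0.001]
ft_force: [0.6, 0.3, 0.9]
width: 0.003
```

>>> apply_moves --pt "0.4 0 0 0" --pt "0.4 0 0 0" --pt "0 0 0 0"

```text
clock: 31.4
tool_pos: [0.6037, -0.1988, 0.2844]
eef_rot: [0.0, 1.0, -0.019, 0.001]
ft_force: [1.2, 0.0, 4.1]
width: -0.0
```

Run:
```python
from h import *
c,p=wrist("w18"); print(p[1],r.observe()["ft_force"],blue(c)); asc(c["image"],240,330,225,240)
```

```text
[ 0.60373933 -0.19875724  0.28435305] [ 1.25115408 -0.25098313  3.44636501] [([154, 56, 28, 22, 254], [170.0, 66.2]), ([249, 220, 35, 30, 547], [265.1, 230.6])]
225          BBBBBBBBBBBBBBBBBBBBBBBBBBBBBBBBBBB++**+++-...................... -%%%%%%%%%%%%%%
226          BBBBBBBBBBBBBBBBBBBBBBBBBBBBBBBBBBB+**++++-.......................-%%%%%%%%%%%%%%
227          BBBBBBBBBBBBBBBBBBBBBBBBBBBBBBBBBBB=**+++*-.......................-@%%%%%%%%%%%%%
228          BBBBBBBBBBBBBBBBBBBBBBBBBBBBBBBBBBB=+++++*-.......................-@%%%%%%%%%%%%%
229          BBBBBBBBBBBBBBBB.BBBBBBBBBBBBBBBBBB+++++**-.......................-@@%%@@%%%%%%%%
230          BBBBBBBBBBBBBB      BBBBBBBBBBBBBBB=++++**-.......................-@@%%@@%%%%%%%%
231          BBBBBBBBBBBBB        BBBBBBBBBBBBBB=+*****-.......................-@@%%@@%%%%%%%%
232          BBBBBBBBBBBB          BBBBBBBBBBBBB-+*****-.......................-@@%%@@%%%%%%%%
233          BBBBBBBBBBBB          .BBBBBBBBBBBB-+****+:.......................=@@%%@@%%%%%%%%
234          BBBBBBBBBBB.           BBBBBBBBBBBB-+***+=:.......................+@@%%@@%%%%%%%%
235          BBBBBBBBBBB.           BBBBBBBBBBBB-****=-:.......................+@%%%@@%%%%%%%%
236          BBBBBBBBBBBB           BBBBBBBBBBBB-***+=-:.......................+@%%%@@%%%%%%%%
237          BBBBBBB:::B.           .BBBBBBBBBBB:=++---:.......................+@%%%@@%%%%%%%%
238          BBBBBB:---:::.....           BBBBBB.... .-........................+@%%%@%%%%%%%%%
239         .BBBBBB:--------:::::::..     BBBBBB     .-........................+@%%%%%%%%%%%%%
```

The scrape works: the flat has gone from 45° to about 20°. Repeat 2 mm lower.

>>> apply_moves --pt "0 0 -1.5 0" --pt "-2.2 0 0 0" --pt "0 0 1.7 0" --pt "0 0 0 0" --pt "0.4 0 0 0" --pt "0.4 0 0 0" --pt "0.4 0 0 0" --pt "0.4 0 0 0" --pt "0.4 0 0 0" --pt "0.3 0 0 0"

```text
clock: 32.45
tool_pos: [0.6056, -0.1985, 0.2857]
eef_rot: [-0.0, 1.0, -0.019, 0.001]
ft_force: [-6.5, 4.3, 16.1]
width: 0.006
```

```bash
cat >> h.py <<'E'
def phi(c,box):
    """flat's tilt from blue / D-end extents: box=(x0,x1,y0,y1) around the D-end; prints a few rows"""
    asc(c["image"],*box)
E
python3 - <<'E'
from h import *
c,p=wrist("w19"); print(p[1],r.observe()["ft_force"],blue(c)); asc(c["image"],240,300,224,229)
E
```

```text
[ 0.6056243  -0.19848069  0.28571284] [-6.42371224  3.76791467 14.38945335] [([152, 58, 29, 21, 247], [168.7, 67.3]), ([263, 222, 39, 27, 608], [281.4, 231.5])]
224                   .-----:BBBBBBBBBBBBBBBBBBBBBBBBBBBBBBBBBBB
225                   .:----:BBBBBBBBBBBBBBBBBBBBBBBBBBBBBBBBBBB
226                   .-----:BBBBBBBBBBBBBBBBBBBBBBBBBBBBBBBBBBB
227                   .-----:BBBBBBBBBBBBBBBBBBBBBBBBBBBBBBBBBBB
228                   .----:BBBBBBBBBBBBBBBBBBBBBBBBBBBBBBBBBBBB
```

>>> apply_moves --pt "0 0 -0.3 0" --pt "0 0 -0.7 0" --pt "0 0 -2 0" --pt "0 0 -2 0" --pt "0 0 -2 0" --pt "0 0 -1 0" --pt "0 0 0 0" --pt "0 0 0 0"

```text
clock: 33.3
tool_pos: [0.6041, -0.1987, 0.3608]
eef_rot: [-0.0, 1.0, -0.02, -0.0]
ft_force: [-0.0, -0.4, -0.3]
width: 0.006
```

Run:
```python
from h import *
c,p=wrist("w20"); print(p[1],r.observe()["ft_force"],blue(c)); asc(c["image"],230,330,186,240)
```

```text
[ 0.60409094 -0.19866812  0.36080132] [ 0.06555194  0.7481629  -0.51625512] [([183, 73, 22, 16, 143], [195.6, 80.4]), ([264, 195, 25, 21, 296], [275.8, 202.8])]
186 :==========:                              ............................:.:.:::.:#@@@@@@@@@@@@@@@@@@@@
187 :==========-                                    ........................::::..:%@@@@@@@@@@@@@@@@@@@@
188 :==========-.                                   ......................:.:::::.:@@@@@@@@@@@@@@@@@@@@@
189 :==========-.                                 ....     .............:..:.:.:..:@@@@@@@@@@@@@@@@@@@@@
190 :=+++======-.                      .............::.....................::::::.:@@@@@@@@@@@@@@@@@@@@@
191 =#%%%#=====-.                 .....::::::--::-----::::... ............:::::::.:@@@@@@@@@@@@@@@@@@@@@
192 =#%%%#=====-.                .:::----------------------:..................::..:@@@@@@@@@@@@@@@@@@@@@
193 :*%%%#=====-.               .--------------------------=--:.............:::::.:@@@@@@@@@@@@@@@@@@@@@
194 :*%%%#+===+-.               .----------======+---------===-.............::::..:@@@@@@@@@@@@@@@@
[... 4030 characters left out ...]
=-:::-:::-==-----------------====++%#***#=:....:@@%%%%%%%%%%%%%%%%%%%%
234 ...-#@@@@@%*=. .=+++++*********+-----::--------=====+========++++%#****=.....:@@%%%%%%%%%%%%%%%%%%%%
235 .. :#@@%@@@#=. .-+++++**********===+==--=+=++**#######*++++++++++%#****=.....:@@%%%%%%%%%%%%%%%%%%%%
236 ...:#@@%@@@#=. .=+++++**********==+*#***###%%@@@@@%%%#*++++++++++%#****-.....:%%%%%%%%%%%%%%%%%%%%%%
237 .. .*@@%@@@#=. .-+++++**********==+*###%%%%#%%%%@@%%%#+=====+++++%#***#-.....-%%%%%%%%%%%%%%%%%%%%%%
238 .. .*@@%@@@#=. .-+++++**********==+*###%%%+:...:%@%%%#-....:+++++%#**##-.....-%%%%%%%%%%%%%%%%%%%%%@
239 .. .*@@%@@@#=. .-+++++**********==+**##%#%=    .#%%%#*:    .+++++%#**##-.....-%%%%%%%%%%%%%%%%%%%%%@
```

The second scrape pressed too hard and overshot: the flat is now about 22° to +x, and the shaft is back in the V. I'll scrape back gently from the right, in smaller steps.

>>> apply_moves --pt "0.9 0 3 0" --pt "0 0 4 0" --pt "0 0 0.8 0" --pt "0 0 0 0" --pt "-0.3 0 0 0" --pt "-0.3 0 0 0" --pt "-0.3 0 0 0" --pt "-0.3 0 0 0" --pt "0 0 0 0"

```text
clock: 34.25
tool_pos: [0.6008, -0.1987, 0.2842]
eef_rot: [0.0, 1.0, -0.02, 0.0]
ft_force: [0.0, -0.1, -0.2]
width: 0.003
```

```bash
cat >> h.py <<'E'
def tilt(c,rows,x0,x1):
    """blue columns and D-end extents (bright or blue against dark) averaged over rows -> tilt of the flat"""
    h=cv2.cvtColor(c["image"],cv2.COLOR_BGR2HSV); b=cv2.inRange(h,(95,100,35),(130,255,255))>0; g=(c["image"].max(2)>65)|b
    for y in rows:
        B=np.nonzero(b[y,x0:x1])[0]+x0; G=np.nonzero(g[y,x0:x1])[0]+x0
        print(y,"blue",B.min(),B.max(),"end",G.min(),G.max())
E
python3 - <<'E'
from h import *
c,p=wrist("w21"); print(p[1],r.observe()["ft_force"],blue(c)); asc(c["image"],240,320,226,229)
E
```

```text
[ 0.6008428  -0.19866299  0.28421004] [ 0.4206094  -0.82312106  0.67525675] [([158, 56, 28, 22, 254], [173.8, 65.9]), ([263, 220, 35, 30, 580], [279.6, 230.8])]
226               .-------:BBBBBBBBBBBBBBBBBBBBBBBBBBBBBBBBBB......................-
227               .-------:BBBBBBBBBBBBBBBBBBBBBBBBBBBBBBBBBB......................-
228               .-------:BBBBBBBBBBBBBBBBBBBBBBBBBBBBBBBBBB......................-
```

>>> apply_moves --pt "1.0 0 0 0" --pt "0.3 0 0 0" --pt "0 0 0.1 0" --pt "0 0 0 0" --pt "0 0 0 0"

```text
clock: 34.8
tool_pos: [0.6141, -0.199, 0.2823]
eef_rot: [-0.0, 1.0, -0.019, -0.0]
ft_force: [-0.5, 0.7, -0.3]
width: 0.006
```

Run:
```python
from h import *
print(r.observe()["tool_pos"],r.observe()["ft_force"])
```

```text
[ 0.61411697 -0.19902289  0.28226483] [-0.52236935  0.68690511 -0.34813126]
```

>>> apply_moves --pt "-0.3 0 0 0" --pt "-0.3 0 0 0" --pt "-0.3 0 0 0" --pt "-0.3 0 0 0" --pt "-0.3 0 0 0" --pt "-0.3 0 0 0" --pt "-0.3 0 0 0" --pt "0 0 0 0"

```text
clock: 35.6
tool_pos: [0.5934, -0.1983, 0.2839]
eef_rot: [0.0, 1.0, -0.02, 0.001]
ft_force: [2.7, 0.7, 5.0]
width: 0.005
```

Run:
```python
from h import *
c,p=wrist("w22"); print(p[1],r.observe()["ft_force"],blue(c)); asc(c["image"],240,330,226,229)
```

```text
[ 0.59339234 -0.19828996  0.28391552] [1.21655091 0.46885601 5.36518522] [([166, 55, 28, 22, 264], [182.0, 65.1]), ([262, 222, 39, 28, 634], [281.8, 232.0])]
226 ++-.                  :BBBBBBBBBBBBBBBBBBBBBBBBBBBBBBBBBBBBBB:.........................-#%
227 ++-.                  BBBBBBBBBBBBBBBBBBBBBBBBBBBBBBBBBBBBBBB:.........................-#%
228 ++=.                  BBBBBBBBBBBBBBBBBBBBBBBBBBBBBBBBBBBBBBB:.........................-#%
```

>>> apply_moves --pt "0 0 -0.3 0" --pt "0 0 -1 0" --pt "0.5 0 -3 0" --pt "0 0 -3.5 0" --pt "0 0 0 0" --pt "0 0 0 0"

```text
clock: 36.25
tool_pos: [0.5981, -0.1985, 0.3616]
eef_rot: [0.0, 1.0, -0.02, 0.001]
ft_force: [-0.2, -0.1, -0.1]
width: 0.005
```

Run:
```python
from h import *
c,p=wrist("w23"); print(p[1],blue(c)); asc(c["image"],240,320,192,206); asc(c["image"],240,320,220,234)
t=optics.read_camera("top"); print("top",blue(t)); cv2.imwrite("pics/top3.png",t["image"])
s=optics.read_camera("scene"); print("scene",blue(s)); cv2.imwrite("pics/scene3.png",s["image"])
```

```text
[ 0.59807334 -0.19852328  0.36164948] [([188, 73, 22, 16, 141], [200.8, 79.7]), ([266, 195, 27, 20, 323], [278.9, 202.3])]
192 %%*===-.                  .:--------------------------:...............:..:@@@@@@
193 %@#+++-.                  -===+-------------=---------:..................:@@@@@@
194 %@@#++-.                 .=++**=--=====----==-------=-:..............::..:@@@@@@
195 @@@#++-.                  BB---BBBB::::BB-----------=-:.............:::..:@@@@@@
196 @@@#++-.                  BBBBBBBBBBBBBBBBBBBBBBBBBBB-................:..:@@@@@@
197 %%%#++=:                  BBBBBBBBBBBBBBBBBBBBBBBBBBB:...................-@@@@@@
198 ++**++=:                  BBBBBBBBBBBBBBBBBBBBBBBBBBB:...................-@@@@@@
199 ++**++=:                  BBBBBBBBBBBBBBBBBBBBBBBBBBB:...................:@@%@@%
200 ++++++=:               .  BBBBBBBBBBBBBBBBBBBBBBBBBBB-:..................-@@%@@%
201 ++++++=:   ..             BBBBBBBBBBB.   .BBBBBBBBBBB-:..............:...-@@%@@%
202 ++++++=: .....            BBBBBBBBBB.     .BBBBBBBBBB-:.............:.:..-@@%@@%
203 ++++++=: .....            BBBBBBBBB.  
[... 1003 characters left out ...]
.....-=====---------------------:--:-::---:::::....:@@%%%%%
230 @%@@@#+-.....==-:::::::...--====--------------------::::::--::::-===:...:@@%%%%%
231 @%@@@#+-....:+++=-===+=:..--====--------------------::::--==--==+*#*:...:@@%%%%%
232 @@@@@#+-....:+++++#****+-.---==--------------------:::--==++++****#*:...:@@%%%%%
233 @@@@@#+-....:=++++##****+--=-=--------------------::--=++++++*******:...:@@%%%%%
top [([0, 80, 32, 126, 3473], [14.0, 143.5]), ([130, 104, 21, 21, 322], [139.9, 114.2])]
scene [([0, 0, 201, 83, 8468], [67.1, 27.4]), ([287, 0, 37, 17, 321], [299.5, 5.4]), ([368, 0, 26, 14, 191], [383.2, 4.3]), ([452, 47, 108, 112, 7432], [511.4, 100.3]), ([442, 189, 22, 22, 358], [451.4, 199.1])]
```

C's flat is nearly up (within about 6°). To level it I open the fingertips to a 10 mm gap and press both squarely on the collar's top face.

>>> apply_moves --pt "0 0 4 0" --pt "0 0 2.5 0" --pt "0 0 0.5 0" --pt "0 0 0.4 0" --pt "0 0 0.3 0" --pt "0 0 0.2 0" --pt "0 0 0.2 0" --pt "0 0 0 0" --fingers 0.105

```text
clock: 37.2
tool_pos: [0.5992, -0.1987, 0.2823]
eef_rot: [0.001, 1.0, -0.02, 0.002]
ft_force: [0.9, 0.3, 4.4]
width: 0.106
```

>>> apply_moves --pt "0 0 0.1 0" --pt "0 0 0 0" --pt "0 0 -0.3 0" --pt "0 0 -1 0" --pt "0 0 -3 0" --pt "0 0 -3.8 0" --pt "0 0 0 0" --pt "0 0 0 0"

```text
clock: 38.0
tool_pos: [0.5983, -0.1986, 0.3615]
eef_rot: [0.001, 1.0, -0.02, 0.001]
ft_force: [-0.3, 0.5, 0.5]
width: 0.106
```

Run:
```python
from h import *
c,p=wrist("w24"); print(p[1],blue(c)); asc(c["image"],250,310,194,232)
```

```text
[ 0.59831174 -0.19858883  0.36154733] [([188, 73, 21, 15, 140], [199.9, 79.6]), ([265, 195, 28, 20, 327], [278.7, 201.8])]
194                :--+*****#***=---=----------:................
195                :BBB--BBBBBB-BBBB-BBBBBBBBB-.................
196                :BBBBBBBBBBBBBBBBBBBBBBBBBBB.................
197                .BBBBBBBBBBBBBBBBBBBBBBBBBBB.................
198                .BBBBBBBBBBBBBBBBBBBBBBBBBBB.................
199                BBBBBBBBBBBBBBBBBBBBBBBBBBBB................:
200                .BBBBBBBBBBBBBBBBBBBBBBBBBBB................:
201                .BBBBBBBBBBB   ..BBBBBBBBBBB.............::.:
202 .              .BBBBBBBBBB   .  .BBBBBBBBBB.................
203          .     .BBBBBBBBB. .  .  .BBBBBBBBB............:..::
204                .BBBBBBBBB   . ....BBBBBBBBB................:
205            .   .BBBBBBBBB        .BBBBBBBB:.................
206                .BBBBBBBB.        .BBBBBBBB:...............::
207                .BBBBB:::::.:...::::-:-BBBB:................:
208                .BBBB:-==--------=====-BBBB:................:
20
[... 792 characters left out ...]
:..:..::::::::::::::::::::::::::-::-::::--:....::.
222 ...   .:::::..::----------------------==---:--::::--:....:.:
223 ....  .:::::::..---------------------===--:::-:-::--:.....::
224 ....  .:::::::..--------------------------:::::-::--:..::...
225 ....  .::::::::::-------------------------:-:::-:---:.....:.
226 ....  .::::::::::------------------------::--::-:---:....:..
227 ...   .::::::::::-------------------------::-::-:---:......:
228 ......:::::::::::-------------------------:-:::-----::......
229 ..:::::::::::::::-------------------------::::---:::-:::-:..
230 .:==--::::-::::::-------------------------::::---:::--=+*:..
231 .:+++=====++-::::-------------------------:::-====-=+**#%-..
```

C is level: blue columns 266–292 sit symmetric in the D-end, and the collar faces are symmetric. Now B: move over it and re-measure.

Run:
```python
from h import *
print(to((.437,-.173,.19),np.radians(74.5)))
```

```text
([-16.18, -1.91, -0.16], np.float64(-1.339), 'wrist j6', np.float64(-0.37))
```

>>> apply_moves --pt "0 0 0 0.149" --pt "0 0 0 0.149" --pt "0 0 0 0.149" --pt "0 0 0 0.149" --pt "0 0 0 0.149" --pt "0 0 0 0.149" --pt "0 0 0 0.149" --pt "0 0 0 0.149" --pt "0 0 0 0.149" --pt "0 0 0 0.149" --fingers 0.7

```text
clock: 39.05
tool_pos: [0.5976, -0.1983, 0.3572]
eef_rot: [0.001, 0.72, -0.694, -0.002]
ft_force: [-0.4, 0.4, 0.0]
width: 0.699
```

>>> apply_moves --pt "0 0 0 0.149" --pt "0 0 0 0.149" --pt "0 0 0 0" --pt "0 0 0 0"

```text
clock: 39.45
tool_pos: [0.5978, -0.1984, 0.3581]
eef_rot: [-0.001, -0.612, 0.791, 0.001]
ft_force: [-0.4, 0.4, 0.0]
width: 0.698
```

```bash
cat >> h.py <<'E'
def shafts(c,p,x0=0,x1=560,y0=0,y1=280):
    """bright bodies on the black mat: centre, size, direction (world mm, deg)"""
    m=np.zeros(c["image"].shape[:2],np.uint8); im=c["image"]; m[y0:y1,x0:x1]=(im.min(2)>85)[y0:y1,x0:x1]
    m=cv2.morphologyEx(m,cv2.MORPH_OPEN,np.ones((3,3))); n,l,st,ce=cv2.connectedComponentsWithStats(m)
    for i in range(1,n):
        if not 250<st[i,4]<9000: continue
        ys,xs=np.nonzero(l==i); P=np.array([cast(c,(u,v),.022,p)[:2] for u,v in zip(xs,ys)])*1000
        if not (360<P[:,0].mean()<560 and -360<P[:,1].mean()<0): continue
        rect=cv2.minAreaRect(P.astype(np.float32)); b=cv2.boxPoints(rect); a=max(b[1]-b[0],b[2]-b[1],key=np.linalg.norm)
        print("px",ce[i].round(),"c",np.round(rect[0],1),"wh",np.round(rect[1]),"ang",round(np.degrees(np.arctan2(a[1],a[0]))%180,1))
E
python3 - <<'E'
from h import *
print(to((.437,-.173,.19),np.radians(74.5)))
c,p=wrist("w25"); shafts(c,p); print(blue(c))
E
```

```text
([1.58, 16.16, -0.28], np.float64(0.017), 'wrist j6', np.float64(1.42))
[([258, 205, 24, 28, 331], [267.8, 219.1])]
```

>>> apply_moves --pt "0.5 4 0 0" --pt "0.5 4 0 0" --pt "0.6 4 0 0" --pt "0 4 0 0" --pt "0 0 0 0.02" --pt "0 0 0 0"

```text
clock: 40.1
tool_pos: [0.4389, -0.1732, 0.3597]
eef_rot: [0.0, -0.603, 0.798, -0.0]
ft_force: [0.1, -0.3, 1.3]
width: 0.699
```

Run:
```python
from h import *
c,p=wrist("w26"); print(p[1]); shafts(c,p); print(blue(c))
im=c["image"]
for y in range(100,275,5): print(y,"".join(" .:-=+*#%@"[min(9,v//26)] for v in im[y,180:380:2].max(1)))
```

```text
[ 0.43885292 -0.17324934  0.35965038]
px [279. 138.] c [ 498.  -189.4] wh [23. 26.] ang 164.0
px [178. 199.] c [471.2 -71.5] wh [122.  26.] ang 4.9
px [280. 205.] c [ 434.3 -172.2] wh [19. 92.] ang 164.6
[([234, 12, 25, 28, 318], [243.6, 26.3]), ([154, 142, 21, 19, 162], [163.6, 148.7])]
100 .  .-***@@*@@@@@@@@@@@@@@@@@*-......................................................................
105 ***@@@@@@@@@@@@@@@@@#-..............................................................................
110 **#@@@@@@@@@%+:.....................................................................................
115 @@@@@%=:............................................................................................
120 ....................................................................................................
125 ....................................................................................................
130 ............................................%@@@@@@@@@@@............................................
135 ............................................@@%@@@@%@@@@................
[... 2143 characters left out ...]
@%#=:       ...  . .................*#%%%%%%#:  . ... ..........   ....     ..............
245 . .. :**##*++          .     .  .  .  ..   ...==#*+%*+*..... .. . .  .        ..         ...........
250  .    .+*#=                  . ..  .............:---:.....:.    ..........     .           .........
255   .  ....            ..               .. ....:-:--:=--=-.::.                  ..              ......
260 .   ..                             ....   ....::::::::::.... .                 .                ....
265 ..                                 . ..      ........:.. .                    ..                  ..
270 .                                                ......   .                 . ..
```

B is well aligned. Its D-end is symmetric with no blue, so its flat faces down. Grasp it.

>>> apply_moves --pt "0 0.5 4 0" --pt "0 0 4 0" --pt "0 0 4 0" --pt "0 0 3 0" --pt "0 0 1.5 0" --pt "0 0 0 0" --pt "0 0 0 0"

```text
clock: 40.85
tool_pos: [0.4357, -0.1724, 0.1949]
eef_rot: [0.0, -0.603, 0.797, -0.0]
ft_force: [0.2, 0.6, 0.3]
width: 0.702
```

>>> apply_moves --pt "0 0 0 0" --pt "0 0 0 0" --pt "0 0 0 0" --pt "0 0 0 0" --pt "0 0 0 0" --pt "0 0 0 0" --pt "0 0 0 0" --pt "0 0 0 0" --pt "0 0 0 0" --fingers 0 --grip_force 30

```text
clock: 41.75
tool_pos: [0.4345, -0.172, 0.1947]
eef_rot: [0.0, -0.603, 0.798, 0.0]
ft_force: [-0.2, 1.3, 1.1]
width: 0.2
```

>>> apply_moves --pt "0 0 -3 0" --pt "0 0 -5 0" --pt "0 0 -4.5 0" --pt "0 0 0 -0.149" --pt "0 0 0 -0.149" --pt "0 0 0 -0.149" --pt "0 0 0 -0.149" --pt "0 0 0 -0.149" --pt "0 0 0 -0.149" --pt "0 0 0 -0.149"

```text
clock: 42.75
tool_pos: [0.4341, -0.1719, 0.3185]
eef_rot: [0.0, 0.921, -0.388, -0.001]
ft_force: [0.4, -1.4, -2.8]
width: 0.201
```

>>> apply_moves --pt "0 0 0 -0.149" --pt "0 0 0 -0.149" --pt "0 0 0 -0.149" --pt "0 0 0 -0.149" --pt "0 0 0 -0.149" --pt "0 0 0 0" --pt "0 0 0 0"

```text
clock: 43.45
tool_pos: [0.4343, -0.1719, 0.3189]
eef_rot: [-0.0, 1.0, -0.031, -0.001]
ft_force: [0.1, 0.6, -2.6]
width: 0.207
```

Run:
```python
from h import *
print(r.observe()["tool_pos"],r.observe()["width"],to((.6017,-.0809,.155),np.radians(-2.2)))
```

```text
[ 0.43427464 -0.17194963  0.31888902] 0.20650427644773514 ([16.16, -10.12, -0.75], np.float64(-0.024), 'wrist j6', np.float64(-0.43))
```

>>> apply_moves --pt "0 0 0 -0.024" --pt "3.3 -1.95 0 0" --pt "3.3 -1.95 0 0" --pt "3.3 -1.95 0 0" --pt "3.3 -1.95 0 0" --pt "3.2 -1.95 0 0" --pt "0 0 0 0" --pt "0 0 0 0"

```text
clock: 44.25
tool_pos: [0.6021, -0.0799, 0.3189]
eef_rot: [0.0, 1.0, -0.017, -0.001]
ft_force: [-0.7, -0.5, -2.1]
width: 0.204
```

Run:
```python
from h import *
c,p=wrist("w27"); print(p[1],r.observe()["width"],to((.6022,-.0809,.082),np.radians(-2.2)))
print(blue(c)); im=c["image"]
for y in range(90,275,4): print(y,"".join(" .:-=+*#%@"[min(9,v//26)] for v in im[y,220:360:2].max(1)))
```

```text
[ 0.60209303 -0.07991545  0.31891406] 0.20515621858296615 ([0.11, 0.05, 6.56], np.float64(0.003), 'wrist j6', np.float64(-0.19))
[([181, 201, 23, 10, 84], [194.5, 205.0])]
90 -@@@@@@@@@@*.......................................:@@@@@@@@@@@@@@@@@@
94 +@@@@@@@@@@*.......................................:@@@@@@@@@@@@@@@@@@
98 -#+++++++*+*.......................................:@@@@@@@@@@@@@@@@@@
102 :#+***+++*++.......................................:@@@@@@@@@@@@@@@@@@
106 .@+***+****+.......................................-@@@@@@@@@@@@@@@@@@
110 .*+***+*+**+.......................................=@@@@@@@@@@@@@@@@@@
114 .*+***+*+***......=*#@%@@@@@@@@@@@@@@%@%@#=........=@@@@@@@@@@@@@@@@@@
118  =+***+*****......%%@@@@@@#@@@@@@@@@@@@@@@%........=@@@@@@@@@@@@@@@@@@
122  ++***+++***......##@@@@@@%@@@@@@@@@@@@@@@@........+@@@@@@@@@@@@@@@@@@
126  ++***+++***......@#@@@@@@%@@@@@@@@@@%@@@@@......:.=@@@@@@@@@@@@@@@@@@
130  -+***+++***......@#@@@@@@@@@@@@@%@@@#@@@@@..:.....=@@@@@@@@@@@@@@@@@@
134  :++**+++***......@%@@##@@@@@@@@@%@@@@@@@@@....:::.+@@@@@@@@@@@@@@@@@@
138  :++**+++***......@*#@#%@@@
[... 1893 characters left out ...]
....:@%%%%%%@@@@@@@%%%%%@
242 .... =+++==+=        ---==============--. .......-@%%%%%%@@@@@@@%%%@%@
246 .....*%%%%%#=        ---=============---.. ......=@%%%%%@@@@@@@@%%%@%@
250 .....=%%%%%#=        :---=============--... .....+@%%%%%@@@@@@@%%%%@%@
254       .....=-        :--=============---.   .... =:...................
258                      :--==============--...  . .......................
262                      :--==============-- ..    . .....................
266                      .---=============--          ....................
270          .--:        .--=============---         ---..................
274          --:-        .--=============---        .---: ................
```

Centred over seat1. Lower and release.

>>> apply_moves --pt "0 0 2 0" --pt "0 0 2 0" --pt "0 0 1.5 0" --pt "0 0 0.6 0" --pt "0 0 0.4 0" --pt "0 0 0 0" --pt "0 0 0 0"

```text
clock: 45.0
tool_pos: [0.6021, -0.0805, 0.2555]
eef_rot: [0.0, 1.0, -0.018, 0.001]
ft_force: [0.8, 0.6, -3.5]
width: 0.199
```

>>> apply_moves --pt "0 0 0 0" --pt "0 0 0 0" --pt "0 0 0 0" --pt "0 0 0 0" --pt "0 0 0 0" --pt "0 0 -2 0" --pt "0 0 -4 0" --pt "0 0 -4 0" --pt "0 0 0 0" --fingers 0.5

```text
clock: 45.9
tool_pos: [0.6036, -0.0806, 0.3624]
eef_rot: [0.001, 1.0, -0.017, 0.006]
ft_force: [0.3, -0.4, 0.2]
width: 0.499
```

>>> apply_moves --pt "0 -3 0 0" --pt "0 -2.3 0 0" --pt "0 0 0 0" --pt "0 0 0 0" --pt "0 0 0 0" --fingers 0

```text
clock: 46.4
tool_pos: [0.6036, -0.0279, 0.3542]
eef_rot: [0.0, 1.0, -0.018, -0.0]
ft_force: [-0.1, -0.4, 0.4]
width: 0.137
```

Run:
```python
from h import *
c,p=wrist("w28"); print(p[1],r.observe()["width"],blue(c)); im=c["image"]
for y in range(180,262,2): print(y,"".join(" .:-=+*#%@"[min(9,v//26)] for v in im[y,235:325].max(1)))
```

```text
[ 0.6036338  -0.02790264  0.35420335] 0.09842542391331403 [([201, 244, 14, 5, 40], [207.8, 246.2])]
180 ***++++*****+:   ................................................................:*@@@@@@@
182 ***+++++****+:  ..... ...........................................................:*@@@@@@@
184 ***++++++***+:  ...... ..........................................................:%@@@@@@@
186 ***++++++***+:  ... ..............----------------------------...................:#@@@@@@@
188 ***+++++****+:  ................ .=+#*++==+======--------===++-..................:#@@@@@@@
190 +*+++++++++++-. ................ .+#@%@@#@@%#@@@@#**+*********=:.................:%@@@@@@@
192 %%%%%%%%%%%*=:   ............... .*#@@@@@@@@#@@@@#**+*********=..................-@@@@@@@@
194 %%%%%%%%%%%*=:    .  .. . ....   :@%@@@@@@@@#@@@@#**+*********=..................-@@@@@@@@
196 %%%%%%%%%%%@#-  . ... .  .... .  :@%@@@@@@@@#@@@@@#*++********=..................:%@@@@@@@
198 %%%@%%%%%%%@#-........ ......... .*#@@@@@@@@#@@@@@#*+*********-..................-%%%%%%%@
200 %%@@#+=++++++-.................. .=+%@@++@@@*@
[... 2194 characters left out ...]
%#*:....................:#@%%%%@%@@
248 %%%%%%%%%%%%#+-.....           ... .-++*##%%%%@@%%%%%%%%#*:....................=@@%%%%%%@@
250 @%%%%%%%%%%%#+-....            .....-++**#%%%%@@%%%%%%%%#*: ...................=@@%%%%@%%%
252 %@@@@@@%%%%@#+-...            .... .-++*##%%%%@@%%%%%%%%#+. ...................=@@@@@@@@@@
254 ............... .             ...  .-++*##%%%%@@%%%%%%%%#=. ....................::::......
256                ..             ..   .-++*##%%%@@@%%%%%%%%#=. ..............................
258      .   .  ......            .. . .-++*##%%%%*%%%%%%%%%#=................................
260            .    .             .... .-++*##%%%@@@%%%%%%%%#=. ..............................
```

B is seated (V tips at columns 254–311, D-end 268–297, round side up, so the flat faces down). I do a tracked scrape: 60° per pass, moving right over the collar's upper left corner.

>>> apply_moves --pt "-1.8 0 3.5 0" --pt "0 0 4 0" --pt "0 0 0 0" --pt "0.37 0 0 0" --pt "0.2 0 -0.12 0" --pt "0.21 0 -0.12 0" --pt "0.23 0 -0.07 0" --pt "0.23 0 -0.06 0" --pt "0.24 0 0 0" --pt "0 0 0 0"

```text
clock: 47.45
tool_pos: [0.6015, -0.0269, 0.2859]
eef_rot: [-0.0, 1.0, -0.017, 0.002]
ft_force: [-1.9, 2.5, 8.3]
width: 0.005
```

Run:
```python
from h import *
c,p=wrist("w29"); print(p[1],r.observe()["ft_force"],r.observe()["width"],blue(c)); im=c["image"]
for y in range(208,262,2): print(y,"".join(" .:-=+*#%@"[min(9,v//26)] for v in im[y,235:335].max(1)))
```

```text
[ 0.60148255 -0.02694926  0.28585562] [-2.89509701  1.66175813  7.86408177] 0.0042910324538879 []
208 ======:                               .--===---------------------------------::............:+%%%%%%%
210 ======:                               .--=======++------------------------------=-.........:+%%%%%%%
212 ======-.                              .-----==-+%#=*%+-+**+======---======+**#%%#=.........:#%%%%%%%
214 ======-.                              :-------=*%+-#%+=%%%*+%%%%+=%%%%%%@@%%%%%%*:.........:#%%%%%%%
216 ======-.                              :--------#%+-#%+=%%#+*%%%%++%%%%%%%%%%%%%%+..........:#%%%%%%%
218 ======-.                              :--------#%==%%=+%%+-*%%%%=*%%%%%%%%%%%%%%*..........-%%%%%%%%
220 ====++-.                             .---------%%==%%+*%%+-#%%%%=*%%%%%%%%%%%%%%*. ........-%%%%%%%%
222 ++++++=.       ...                   .--------+%%++%%+#%%+-%%%%%+#%%%%%%%#%%%%%%=..........-%%%%%%%%
224 ++++++=.                             .--------+%#+#%#=#%%+=%%%%%+%%%%%%%%#%%%%%%- .........=%%%%%%%%
226 ++++++=.                             :--------*%#=#%#
[... 1132 characters left out ...]
..             ...            .--::...:----::::::::.:::....:*@@%%%@@@@
250 %%%%#++-. ...              ....              ...             :-:....:::.....:.::.:::.....:*@@%%%@@@@
252 %@@@@%+=. ....            ....               ..               .....::.:...::::::::::.....:#@@@@@@@@@
254 ........                                     ..                .....................................
256                                              ..       .      . ..... ...............................
258                                              ..                .. ..................................
260                                              ..             .   ......... ..........................
```

>>> apply_moves --pt "0 0 -0.3 0" --pt "0 0 -0.7 0" --pt "0 0 -3 0" --pt "0 0 -3 0" --pt "0 0 0 0" --pt "0 0 0 0"

```text
clock: 48.1
tool_pos: [0.6007, -0.0273, 0.3544]
eef_rot: [0.0, 1.0, -0.018, 0.001]
ft_force: [-0.5, 0.3, -0.3]
width: 0.001
```

Run:
```python
from h import *
c,p=wrist("w30"); print(p[1],r.observe()["ft_force"],blue(c)); im=c["image"]
for y in range(184,240,2): print(y,"".join(" .:-=+*#%@"[min(9,v//26)] for v in im[y,235:335].max(1)))
```

```text
[ 0.60072735 -0.02729621  0.35444183] [-0.1119951  -0.03061869 -1.22307586] [([203, 245, 14, 5, 39], [209.6, 246.7])]
184 *****+++++****+:  .......... ........      .  .   .................................-%@@@@@@@@@@@@@@@
186 +********++***+:  ............... .:::::::::--------------------:::................-%@@@@@@@@@@@@@@@
188 +%@@@@@@@#+***+:  ............... .=++==-==------------------===++=:...............=@@@@@@@@@@@@@@@@
190 *#@@@@@@@#++**+:  ............... .=++===%@*@%#@@*++++++++++++++++=:...............-@@@@@@@@@@@@@@@@
192 %%%%%%%%%%%%%*-.    ...............======%@*@%#@@*++++++++++++++++-................-@@@@@@@@@@@@@@@@
194 %%%%%%%%%%%%%*=:  .  ....   . .   .=+====%@*%%#@@*++++=+++++++++++-................=@@@@@@@@@@@@@@@@
196 %%%%@%%%%%%@@#+:    . .. .... .   .======%@*%%#@@*++++=+++++++++++-................=@@@@@@@@@@@@@@@@
198 %%%@@%%%@@@@@@#-........ .. ..... .=====+%%*@%#@@*++++++++++++++++-................-%@@@@@@@@@@@@@@@
200 %%%%@@#++++++++:......... ....... .------===#++##+======++++++++++-................+@@@@@@@@@@@@@@@@
202 %%%%@@#++++++++-....... ....... .
[... 1257 characters left out ...]
:::::::::::::::::::::--------------------...........-@@@%@@@@@@@@@@@@@
228 %%%%%%%%%%%%@*+-...... .      ....:::::--::::::::----------===-----::.............+@@@%@@@@@@@@@@@@@
230 #%%%%%%%%%%%%*+-..... .....:::::::::::-==++**++==++*####%%###+-::::::::::::.......+@@@%@@@@@@@@@@@@@
232 #%%%%%%%%%%%%@#-......===--:::-==+**=--==++**###%%%%%%%%#####*+++==---::::-==+:...+@@%%@@@@@@@@@@@@@
234 #%%%%%%%%%%%%@#-......+++++*********=--=++***##%%%%%%%%%%%%##+++++++++++#*#*##-..:#@%@%@@@@@@@@@@@@@
236 #%%%%%%%%%%%%@#-......=+++++********=--=++*###%%%@@@@@@%%%%##+++++++++++%****#:..:#@%%%@@@@@@@@@@@@@
238 *%%%%%%%%%%%%%#-......++++++********=:. . .*##%%@=....=%%%%##+++++++++++%#***#:..:#@%%%%@@@@@@@@@@@@
```

The scrape rolled B about 30° (hex corner now on top). The axis at this collar is x≈0.606. The outer right press should do the other 30°, as it did with C.

>>> apply_moves --pt "2.5 0 4 0" --pt "0 0 3.2 0" --pt "0 0 0.5 0" --pt "0 0 0.4 0" --pt "0 0 0.3 0" --pt "0 0 0.2 0" --pt "0 0 0 0"

```text
clock: 48.85
tool_pos: [0.6253, -0.0282, 0.2674]
eef_rot: [0.0, 1.0, -0.018, -0.0]
ft_force: [1.5, -0.3, 0.3]
width: 0.006
```

>>> apply_moves --pt "0.8 0 0 0" --pt "0 0 -3.6 0" --pt "-4.8 0 0 0" --pt "0 0 0 0" --pt "0 0 2.4 0" --pt "0 0 0 0" --pt "0.37 0 0 0" --pt "0.2 0 -0.12 0" --pt "0.21 0 -0.12 0" --pt "0 0 0 0"

```text
clock: 49.85
tool_pos: [0.5942, -0.0271, 0.2829]
eef_rot: [0.0, 1.0, -0.017, 0.001]
ft_force: [0.2, 0.5, -0.4]
width: 0.003
```

>>> apply_moves --pt "0.23 0 -0.08 0" --pt "0.23 0 -0.08 0" --pt "0.24 0 -0.05 0" --pt "0 0 0 0" --pt "0 0 -0.4 0" --pt "0 0 -3 0" --pt "0 0 -3.5 0" --pt "0 0 0 0" --pt "0 0 0 0"

```text
clock: 50.75
tool_pos: [0.6005, -0.0273, 0.354]
eef_rot: [0.0, 1.0, -0.017, 0.001]
ft_force: [-0.5, -0.1, -0.7]
width: 0.005
```

```bash
cat >> h.py <<'E'
def look(name,x0=240,x1=320,ys=range(186,238,3)):
    c,p=wrist(name); print(p[1],r.observe()["ft_force"].round(1),blue(c)); im=c["image"]
    b=cv2.inRange(cv2.cvtColor(im,cv2.COLOR_BGR2HSV),(95,100,35),(130,255,255))
    for y in ys: print(y,"".join("B" if b[y,x] else " .:-=+*#%@"[min(9,im[y,x].max()//26)] for x in range(x0,x1)))
E
python3 -c "
from h import *
look('w31')"
```

```text
[ 0.60049279 -0.027259    0.35399815] [-1.1 -0.6 -0.6] [([203, 245, 14, 5, 36], [209.8, 246.9])]
186 *****+****-. ............... .::::::::----------------------:-................-%
189 @@@@%#****-  ............... .++++++++%#*#*+==========++++++==:...............:%
192 %%%%%%%%*=: ....   ......... .+++++==+@#*@**#+=+++++++++++++==:...............:%
195 %%%%%%%%*+:     ..     .     .++++++=+%+*%+#@*=++++=+++++++++=:...............-@
198 %%%@@@@@@#-.......... . ...  .====++=+@**@**++=++++++++++++++=:...............:%
201 @#++++++++-............  ... .-=------==+%+-==-====++++++====-................-@
204 @@*+++++++-.  ......... ......-------======-==-==============-................-@
207 @%*+++++++-. .................:-------=======================-................+@
210 %%%%%%@@#+-. ......... .............::::--------------:::.......:::...........+@
213 %%%%%%%@%*-. .... ... ................:..:......::.:.::::::::::::::..........:#@
216 %%%%%%%%@#-..................:....:.:......:..:.:.:.:.:::::::::::::..........:#@
219 %%%%%%%%@#-................:.:::.......:.:.:..::.:::.::::::::::::::..........:%@
222 %%%%%%%%@%=........... ..:::::...:..:..........:.::...:::::::::::::..........:@@
225 %%%%%%%%*+-...........  .:------------::::::.....:::----:::--------..........:@@
228 %%%%%%%%*+-...... ..  .   ....:::--------::-::-------====--:::...............=@@
231 %%%%%%%%@#=......::::::::::::-===--=++**###%+%%%%%%%####*=---::::::-:::::....=@@
234 %%%%%%%%%#=:.....++++++********=--=++***###%%%%%%%%%%###*+++++++++++****#+...+@@
237 %%%%%%%%%#=:.....++++++********=-:-==+*##%%@%%%%%%@%%%##*++++++++++#*****-...+@@
```

>>> apply_moves --pt "-1.5 0 4 0" --pt "0 0 3.0 0" --pt "0 0 0.6 0" --pt "0 0 0 0" --pt "0.4 0 0 0" --pt "0.2 0 -0.12 0" --pt "0.21 0 -0.12 0" --pt "0.23 0 -0.08 0" --pt "0.23 0 -0.08 0" --pt "0 0 0 0"

```text
clock: 51.8
tool_pos: [0.5993, -0.0265, 0.2854]
eef_rot: [-0.001, 1.0, -0.017, 0.001]
ft_force: [-5.9, 4.2, 10.9]
width: 0.005
```

>>> apply_moves --pt "0.25 0 -0.03 0" --pt "0 0 0 0" --pt "0 0 -0.4 0" --pt "0 0 -3 0" --pt "0 0 -3.5 0" --pt "0 0 0 0" --pt "0 0 0 0"

```text
clock: 52.5
tool_pos: [0.6013, -0.0274, 0.353]
eef_rot: [0.0, 1.0, -0.018, 0.003]
ft_force: [0.4, 0.8, -0.3]
width: 0.005
```

```bash
python3 -c "
from h import *
look('w32')"
```

```text
[ 0.60130364 -0.02742024  0.35300909] [ 0.1  0.3 -1.1] [([201, 245, 14, 5, 40], [207.7, 247.0])]
186 ***+****-   ................ .... .:----------------------=-.................=@@
189 @@%*##**-. ....... ............ .*@@@@@@@@@@@****+**+++++=*=:...............:*@@
192 %%%%%%*=:.        ............. B*@@@@@@@@*++****+**++++++*=.................+@@
195 %%%%%%@*-.  ..        .  .      B*@@@@@@@@*+++++++++++++++*=.................*@@
198 %%@@@@@#-......          ..  . .:*@@@@@@@@@#*****+++++++*+*-.................*@@
201 +=++++++-........ .   ..  ......--===================+=====-.................*@@
204 #+++++++-.          .  .........--=========================-................:%@@
207 *+++++++-.  .   . . .............:=======================--:................:@@%
210 %%%%@@#+-.   ....   ........................................:::.............-@@%
213 %%%%%%@#-.   .      .......................::::::::::::::::::::.............-@@@
216 %%%%%%@#-.......    ......................:..::::::::::::::::::.............=@@@
219 %%%%%%@#=.......   .......................::.:::.::::::::::::::.............+@@@
222 %%%%%%@@*:......    .::::::::.............:.:..::.:..:.::::::::::...........+@@%
225 %%%%%%*+=:.... .  .  ...:::::::::::::......:::::------::::::---:...........:#@@%
228 %%%%%%#*=:.....    .    .....:::--==----=====++*******+=-:.................:#@@%
231 %%%%%%@#=:.... ...:::::::::--==-==+***###%%%%%%%%%%###*=---::::::::::::....:@@%%
234 %%%%%%%#+-.....+++++++*********=-+***###%%%%%%%@%%%###*++++++++++=+***#%:..-@@%%
237 %%%%%%%%*-.....*+++++**********=-=++**#%%%%@%%%%%%%%%#*++++++++++#*****+...-@@%%
```

This works: the flat is at about −95° with the corner on top. Chain: press, scrape, press.

>>> apply_moves --pt "2.45 0 4 0" --pt "0 0 3.1 0" --pt "0 0 0.5 0" --pt "0 0 0.4 0" --pt "0 0 0.3 0" --pt "0 0 0.25 0" --pt "0 0 0 0" --pt "0.8 0 0 0" --pt "0 0 -3.6 0" --pt "-4.85 0 0 0"

```text
clock: 53.55
tool_pos: [0.5888, -0.0274, 0.3062]
eef_rot: [0.001, 1.0, -0.018, 0.005]
ft_force: [1.1, 0.1, 2.2]
width: 0.007
```

>>> apply_moves --pt "0 0 0 0" --pt "0 0 2.55 0" --pt "0 0 0 0" --pt "0.4 0 0 0" --pt "0.2 0 -0.12 0" --pt "0.21 0 -0.12 0" --pt "0.23 0 -0.08 0" --pt "0.23 0 -0.08 0" --pt "0.25 0 -0.03 0" --pt "0 0 0 0"

```text
clock: 54.55
tool_pos: [0.6004, -0.0257, 0.2825]
eef_rot: [-0.002, 1.0, -0.018, -0.001]
ft_force: [-9.3, 7.6, 12.8]
width: 0.004
```

>>> apply_moves --pt "0 0 -0.4 0" --pt "0 0 -3 0" --pt "0 0 -3.5 0" --pt "0 0 0 0" --pt "0 0 0 0"

```text
clock: 55.05
tool_pos: [0.6006, -0.0274, 0.3505]
eef_rot: [0.0, 1.0, -0.018, 0.002]
ft_force: [0.1, -0.2, -0.8]
width: 0.004
```

```bash
python3 -c "
from h import *
look('w33')"
```

```text
[ 0.60056425 -0.02742161  0.35047607] [-0.5 -0.2  0. ] [([274, 185, 8, 24, 72], [277.7, 193.1]), ([202, 246, 14, 5, 36], [208.7, 247.9])]
186 *********-. .......................BBB:-------------------====:...............-%
189 @@@@@#***-.  ......................BBBBBB#@@#++++++++++++++++=:...............:%
192 %@@@@#*+=:. ..... . ..............BB..BBB#@@#++++++++++++++++=:...............:%
195 %%%%%%%@*-.          .        .. .BB. .BB#@@#++++++++++++++++-................-@
198 %%@@@@@@#-.......    ..... ..    .--:..BB#@@#++**********+*++-................:%
201 #+=++++++-.................. .. .:--===-B*@@@*==========+++++-................-@
204 @#+++++++-...  . .    ...........:--===:BB===================:................-@
207 @*+++++++-.  .. . .  .............:--==:B:==================-:................+@
210 %%%@@@@#+-.   . ...  ........................................::::::::.........+@
213 %%%%%%%@#-.  .... .  .......::...:.::..::::.::::::::......::.::::::::........:#@
216 %%%%%%%@#=:........  .......:..::...::...::::...::::..:..::::::::::::........:#@
219 %%%%%%%@#=:...... ... ......:...:.::::.:::::::::::::.:...:.:..:::::::........:%@
222 %%%%%%%@@*: ..... .  . .........:::.::...:.:::.:::::.......::.:.::::.........:@@
225 %%%%%%%%%+:..... ..........:-:::::::::::....:...::::......:::----:::.........:@@
228 %%%%%%%#*=:.....    ...    .....:--=====+=====-::::..--=+-...................-@@
231 %%%%%%%@#+:....   ....:::::::::::-=++***##%%%@@@@@%%%##**-::::::::::.........=@@
234 %%%%%%%%#+-.....+++==-===+*******==+***###%%%@@@@@%%###**++++++===--==+***...+@@
237 %%%%%%%%%*-.....-+++++%#*********--=++####%%#%%%%%%%%%##*++++++++++%*****=...+@@
```

>>> apply_moves --pt "-1.75 0 3.5 0" --pt "0 0 4 0" --pt "0 0 0 0" --pt "0.4 0 0 0" --pt "0.27 0 -0.27 0" --pt "0.2 0 -0.12 0" --pt "0.21 0 -0.12 0" --pt "0.23 0 -0.09 0" --pt "0.23 0 -0.09 0" --pt "0 0 0 0"

```text
clock: 56.1
tool_pos: [0.5986, -0.0266, 0.2838]
eef_rot: [-0.001, 1.0, -0.017, 0.001]
ft_force: [-5.1, 4.4, 8.2]
width: 0.006
```

>>> apply_moves --pt "0 0 -0.4 0" --pt "0 0 -3 0" --pt "0 0 -3.5 0" --pt "0 0 0 0" --pt "0 0 0 0"

```text
clock: 56.6
tool_pos: [0.5984, -0.0273, 0.3519]
eef_rot: [0.0, 1.0, -0.018, 0.003]
ft_force: [-0.8, -0.8, -0.6]
width: 0.001
```

```bash
python3 -c "
from h import *
look('w34')"
```

```text
[ 0.5983924  -0.02734295  0.35191207] [ 1.2  0.2 -1.3] [([271, 185, 23, 24, 289], [282.1, 193.3]), ([202, 246, 15, 4, 38], [209.8, 247.3])]
186 *****+****+:  .................BBBBBBBBBBBB---==-----=---=====+=................
189 @@@@%**##*+:  .................BBBBBBBBBBBBBBBBBBBBBBB=+===+==+-...............:
192 %%%%%%%%%*-.  ...  ............BBBBBBBBBB..BBBBBBBBBBB=========-...............:
195 %%%%%%%%%*-.. .... .   . ...   .BBBBBBB.......BBBBBBBB=+=====++-...............:
198 @%%%@@@@@%*:...... . . ..    ...BBB--=:..... .BBBBBBBB=++++++++:...............:
201 @@#++++++++:.......... . .......BBB:---==========-BBB-=========:...............-
204 @@#++++++++:   . .... .. .......BBB:----=========-BBB:-========:...............-
207 %%@*+++++++:  ........................:::---=====:BBB:----:::..................-
210 %%%%%%%@@#+:  ...... . ..................................::::::::::............-
213 %%%%%%%%@#+:  .....  .......................:::::::::::::::::::::::............+
216 %%%%%%%%@%*-.......... ....................::::::::::::::::::::::::............+
219 %%%%%%%%%@#-..........  ......................:::::::::::::::::::::...........:#
222 %%%%%%%%%@#-............:::::::...............::.::::::::::::::::::...........:#
225 %%%%%%%%%#+-.......... . .....::::::::::........:::::.....:.:::::--...........:%
228 %%%%%%%%@*+-.......... .  . ....:::-==++++==++**###%%%%%##+-::................-@
231 %%%%%%%%%*+-..... ....::::::::::-=--==++**###%%%%%%%%%%%#*+=--::::::::::......-@
234 %%%%%%%%%@#-......=++++=++********=-=++**##+#%%%%%%%%%%##*+++++++++==*+**##-..=@
237 %%%%%%%%%@#-......=+++++##*******-:--=**##%%#*###%@@@%%%%*+++++++++++%*****:..=@
```

Flat at about −36°. Now a level sweep, as worked for C.

>>> apply_moves --pt "-0.7 0 4 0" --pt "0 0 2.97 0" --pt "0 0 0 0" --pt "0.35 0 0 0" --pt "0.35 0 0 0" --pt "0.35 0 0 0" --pt "0.35 0 0 0" --pt "0.35 0 0 0" --pt "0.2 0 0 0" --pt "0 0 0 0"

```text
clock: 57.65
tool_pos: [0.6122, -0.0271, 0.2845]
eef_rot: [-0.001, 1.0, -0.018, 0.004]
ft_force: [-2.2, 4.1, 6.8]
width: 0.001
```

>>> apply_moves --pt "0 0 -0.4 0" --pt "0 0 -3 0" --pt "0 0 -3.5 0" --pt "0 0 0 0" --pt "0 0 0 0"

```text
clock: 58.15
tool_pos: [0.6108, -0.0278, 0.3512]
eef_rot: [0.0, 1.0, -0.018, 0.003]
ft_force: [0.6, 0.3, -0.7]
width: 0.004
```

```bash
python3 -c "
from h import *
look('w35')"
```

```text
[ 0.61080406 -0.02779354  0.35122185] [0.1 0.3 0.7] [([271, 180, 31, 28, 333], [286.9, 191.5]), ([192, 246, 14, 4, 38], [199.1, 247.4])]
186                        .  . ..... ..BBBBBBBBBBBBBBBBBB=--::.........+@@@@@@@@@@@
189       ....            .  ........ BBBBBBBBBBBBBBBBBBBBBBBBBBBB--::..+@@@@@@@@@@@
192 .........         ...   ....   . BBBBBBBBB.........BBBBBBBBBB-======#@@@@@@@@@@@
195 .........                      .BBBBB-=++=::.......BBBBBBBBB======-:*%%@@@@@@@@@
198   .....                  .::::.BBBBB-=++*+++++++=--BBBBBBBB-=====:..*%%%%%%%%%%@
201   ....                 ..........:..:---========++++-BBBB-------:..:%@@%@@@@@@@@
204                       .........::.........:-==++++=-BBBB:------....:%@@%@@@@@@@@
207                      ...............:.:...:::....::BBBB------:.....:%@@%@@@@@@@@
210                     ..........:.........:.::::::.::::::::::::......-@@@%@@@@@@@@
213 .                   ............:...::.::.::..::.::::::::::::::::..-@@@%@@@@@@@@
216 .                     :::::..........:..:::....:::::.::::::::::::..-@@@%@@@@@@@@
219 .                    .::::--===:::.....:.::......::.::::::::::::...+@@@%@@@@@@@@
222 .             .   ...::::--==++*=====-::.........:.:.:::.:.::::....+@@@%@@@@@@@@
225 .               .....:::-==+++***##%%%@@@@@#*+=::.:::--------:.....+@@@%@@@@@@@@
228 .              ....:::--=++****###%%%%%%%%%%%###=.....:-----:.....:#@%%%@@@@@@@@
231 .   ....:::::::::::::--=++**####%#%@%%%%%%%###*-:::::::::..........#@@%%@@@@@@@@
234 :  :=++==+++*****+=--=++++*##%%%%%@%%%%%%%###*+++++==-==+**#*:.....#@%%%%@@@@@@@
237 :  :=++++##*****=---=++***##%%%##%%%##%%%%%#+=====++++%#****+:....:@@%%%%@@@@@@@
```

The sweep skewed B slightly out of its V. I re-seat it by gripping it between the supports and lifting.

>>> apply_moves --pt "-0.5 2.7 0 0" --pt "0 2.6 0 0" --pt "0 0 0 0" --pt "0 0 2 0" --pt "0 0 2 0" --pt "0 0 0 0" --fingers 0.6

```text
clock: 58.8
tool_pos: [0.6018, -0.0796, 0.3039]
eef_rot: [-0.001, 1.0, -0.017, -0.004]
ft_force: [-0.7, 0.3, -0.8]
width: 0.455
```

```bash
python3 -c "
from h import *
look('w36',220,340,range(120,262,4))"
```

```text
[ 0.60183729 -0.07960901  0.30391293] [-0.2 -0.2  0.2] [([286, 113, 38, 31, 490], [305.7, 125.1]), ([178, 206, 26, 9, 91], [193.0, 210.1])]
120 :#@@@@@@@@@@@@@@@@@@@%*=:..............................................BBBBBBBBBBBBBBBBBBBBBBBBBBBBB++---.:#@@@@@@@@@@@@
124 .#@@@@@@@@@@@@@@@@@@@@%=.............................................BBBBBBBBBBBB:......BBBBBBBBBBBBBBBB+###%@@@@@@@@@@@
128 .=@@%@@@@@@@@@@@@@@@@@#+:..........................................BBBBBBBBBBBB...........BBBBBBBBBBBB+#######%@@@@@@@@@
132  :@@%@@@@@@@@@@@@@#+++*=................................. .-=---::BBBBBB=+++***##%%%%%*=-BBBBBBBBBBB+########@@@@@@@@@@@
136  .-+*@@@@@@@@@@@@@@#***+. ............................. .-=--=-------------===+%%%%@@@@@@@@@#BBBBBB*#######%@@@@@@@@@@@@
140  .-*++++++*++++++++*****. ........................... .:------------------------------+%@@%BBBBBB*#######*:#@@@@@@@@@@@@
144  .-*+++*****++++++++***+. .......................... .--------------------------------=======-=+######*=:.:@@@@@@@@@@@@@
148 ..:=+++*****++++*++****+: ........................ .:----------------------------
[... 2839 characters left out ...]
==========---.   ............................................. :#@@%%%%%%%%
244           .          .=+=--==========================----::::::::::::::::::::................................ .:-+%@@@@@
248 .                     .--==========================----:::::::::::::::::::::::....................................  :%@@
252 ..                    .-=========================----:::::::::::::::::::::::::........................................ :
256                       .-=======================-----::::::::::::::::::::::::::..........................................
260                       .:================*#+==----::::::::::::::::::::::::::::::.........................................
```

Run:
```python
from h import *
c=optics.read_camera("wrist");p=tool()
for z in(.085,):
    a,b=[cast(c,u,z,p) for u in((289.5,172),(258,236))]; C=cast(c,(297,148),z+.01,p); print(a.round(4),b.round(4),C.round(4),np.degrees(np.arctan2(*(a-b)[1::-1])))
    d=(a-b)/np.linalg.norm(a-b); o=C-d*.053; print("origin",o.round(4)); an=np.arctan2(d[1],d[0])
    print(to((o[0],o[1],.12),an-np.pi/2))
im=c["image"]; cv2.imwrite("pics/w36c.png",cv2.resize(np.clip(im[90:300,180:400]*1.3,0,255).astype(np.uint8),None,fx=3,fy=2.8))
```

```text
[ 0.6104 -0.0375  0.085 ] [ 0.5884 -0.0792  0.085 ] [ 0.6151 -0.022   0.095 ] 62.186341453421385
origin [ 0.5903 -0.0688  0.095 ]
([-1.27, -1.05, 1.63], np.float64(0.451), 'wrist j6', np.float64(-0.19))
```

The picture shows B skewed: in its V at the +y support, but lying on the left tip of the −y support, with the flat nearly up. I grip it square to its axis, lift, straighten and re-seat.

>>> apply_moves --pt "-1.7 -0.1 0 0" --pt "0 0 0 0.15" --pt "0 0 0 0.15" --pt "0 0 0 0.15" --pt "0 0 2 0" --pt "0 0 1.5 0" --pt "0 0 0.6 0" --pt "0 0 0 0" --pt "0 0 0 0" --fingers 0.45

```text
clock: 59.8
tool_pos: [0.5865, -0.0788, 0.268]
eef_rot: [-0.0, 0.971, -0.24, 0.0]
ft_force: [0.6, 0.4, 0.8]
width: 0.446
```

>>> apply_moves --pt "0 0 0 0" --pt "0 0 0 0" --pt "0 0 0 0" --pt "0 0 0 0" --pt "0 0 0 0" --pt "0 0 0 0" --pt "0 0 0 0" --fingers 0 --grip_force 25

```text
clock: 60.5
tool_pos: [0.5864, -0.0788, 0.2678]
eef_rot: [-0.0, 0.971, -0.24, 0.0]
ft_force: [0.2, -0.7, 0.7]
width: 0.202
```

>>> apply_moves --pt "0 0 -1 0" --pt "0 0 -2 0" --pt "0 0 -2 0" --pt "0 0 0 -0.15" --pt "0 0 0 -0.15" --pt "0 0 0 -0.15" --pt "0 0 0 0" --pt "0 0 0 0"

```text
clock: 61.3
tool_pos: [0.5861, -0.0787, 0.3174]
eef_rot: [-0.0, 1.0, -0.019, -0.0]
ft_force: [0.0, -0.8, -2.7]
width: 0.203
```

```bash
python3 -c "
from h import *
look('w37',230,340,range(100,262,4)); print(r.observe()['width'],to((.6030,-.0809,.12),np.radians(-2.2)))"
```

```text
[ 0.58605513 -0.07873031  0.31738911] [-0.4 -0.9 -2.8] [([256, 101, 37, 31, 689], [274.4, 113.4]), ([197, 203, 24, 9, 92], [211.5, 206.6])]
100 ..... .-++++*****+++++***#@@@#*.................::-=+%#**#*+++*#*++-..........................................
104 ..... .:++++*****+++++**#####**BBBBBBBBBBBBBBBBBBBBBBBBBBBBBBB+*#########*:...................................
108 ... .. :*+++*****+++++**#+BBBBBBBBBBBBBBBBBBBBBBBBBBBBBBBBBBBB+*#########*-...................................
112 ...... .=+++******++****#+BBBBBBBBBBBBBB.......BBBBBBBBBBBBBBB+*#########*-..................................:
116 .. ... .-*+++*****++****#+BBBBBBBBBBB.............BBBBBBBBBBBBB*#########*=..................................:
120 ... .  .=*+++*****+++***#+BBBBBBBBBBB.  .....:::::==BBBBBBBBBBB*##########=...................................
124 . .. . .-++++*****+******+BBBBBB=++**###%%%%@@@@@@@@@@@#BBBBBBB*##########=...................................
128  . . .  :++++*****+*******BBBBBB-===+++++++++**********=BBBBBBB*######***=:..................................:
132 . . .   :++++***+***++*@%#----------
[... 3144 characters left out ...]
  .::::.......................=@@@@
244 ...............=#%%%#=-:         -------===========================-:.         ..::......................*@@@@
248 ...............:#%=              -------===========================-:.              .....................*@@@@
252 ................                 :------==========================--:.                ..................:@@@@@
256                                  :------==========================--:                    . ...................
260                                  :-----==========================---:                       . ................
0.2010870682601002 ([1.71, 0.16, 2.61], np.float64(0.001), 'wrist j6', np.float64(-0.19))
```

>>> apply_moves --pt "1.7 1.15 0 0" --pt "0 0 2 0" --pt "0 0 2 0" --pt "0 0 1.2 0" --pt "0 0 0.4 0" --pt "0 0 0 0" --pt "0 0 0 0"

```text
clock: 62.05
tool_pos: [0.6028, -0.0909, 0.2621]
eef_rot: [0.0, 1.0, -0.018, -0.0]
ft_force: [-2.0, -1.2, -1.3]
width: 0.203
```

>>> apply_moves --pt "0 0 0.3 0" --pt "0 0 0.2 0" --pt "0 0 0 0"

```text
clock: 62.35
tool_pos: [0.6031, -0.0911, 0.2611]
eef_rot: [0.0, 1.0, -0.017, -0.001]
ft_force: [-12.8, 1.1, 19.1]
width: 0.202
```

>>> apply_moves --pt "0 0 0 0" --pt "0 0 0 0" --pt "0 0 0 0" --pt "0 0 0 0" --pt "0 0 0 0" --pt "0 0 -2 0" --pt "0 0 -4 0" --pt "0 0 -4 0" --pt "0 0 0 0" --pt "0 0 0 0" --fingers 0.5

```text
clock: 63.35
tool_pos: [0.6032, -0.0909, 0.358]
eef_rot: [0.0, 1.0, -0.018, 0.001]
ft_force: [1.0, 0.1, -0.5]
width: 0.499
```

```bash
python3 -c "
from h import *
look('w38',230,340,range(120,262,4)); print(r.observe()['width'])"
```

```text
[ 0.60319909 -0.09090912  0.35804019] [-0.2  0.  -0.3] [([263, 112, 24, 21, 311], [274.2, 119.3]), ([194, 182, 16, 9, 66], [202.1, 186.0]), ([265, 312, 26, 15, 237], [277.4, 317.3])]
120 @@@@@@@%******=. ................BBBBBBBB:......BBBBBBBB+%%#%##%%#:.................-@@@@@@@@@@@@@@@@@@@@@@@@@
124 ++**++++++****=. ................BBBBBBBB.....::=BBBBBBB+%%%%%%%%#:.................+@@@@@@@@@@@@@@@@@@@@@@@@@
128 ++***++++++***-. ................BBBB=++*#%%%@@@@@@@*BBB*%%%%%%%%#:.................=@@@@@@@@@@@@@@@@@@@@@@@@@
132 *****+++++****=.  .........:::...:::::-=======+++++#=BBB=***+=====:................:*@@@@@@@@@@@@@@@@@@@@@@@@@
136 +****++++++***=. ..........:::::::-------------===========-::::::::::::.............*@@@@@@@@@@@@@@@@@@@@@@@@@
140 #*+**++++++***+.  ..... . .:::::::::::::::::::::::::-====::::::::::::::............:#@@@@@@@@@@@@@@@@@@@@@@@@@
144 +++**+++++++**+. ..........::::::::::::::::::::::::::--:::::::::::::::.............:#@@@@@@@@@@@@@@@@@@@@@@@@@
148 ++++*+++++++**+.   ... ....:::::::::::::::::::::::::::::::::::::::::::.............:#@@@@@@@@@@@@@@@@@@@@@@@
[... 2541 characters left out ...]
 .:=#@%%%%%#-....=++++*******##=--+**##%%%@@@@@%%%%%%%#*=+++++++++%#*###=....-@@@%%%%%%%@%=--.....-%@@@@@@
244        .*@%%%#%#-....................-+**##%%%#@@@@%%%%%%##*-........:-::........+@@%%%%%%%%@%:..........:-+*%
248         =%@%%%#+-....................:+**##%%%%%@@@%%%%%%##*:....................+@@@%%%%%%%%*................
252         =%@%%%#+-....................-+**##%%%@@@@@%%%%%%##+:...................:#@@@%%%%%%@%*................
256         -%@%%%%#=....................:+**##%%%@@@@@%%%%%%%#=:...................:#@@%%%%%%%@%=................
260         :#@@%%%#=:......................::--=*********=-::......................=@@@@%%%%%@@@-................
0.5009377379111819
```

B is re-seated straight in both supports, with its flat about 37° to −x. That is right for the outer right press, which pushes it into the V rather than out: first inner edge +13.5, then +15.5.

>>> apply_moves --pt "0.9 -3.2 0 0" --pt "0.95 -3.15 0 0" --pt "0 0 3 0" --pt "0 0 2 0" --pt "0 0 0 0" --pt "0 0 1.6 0" --pt "0 0 0.6 0" --pt "0 0 0.5 0" --pt "0 0 0.45 0" --pt "0 0 0 0" --fingers 0

```text
clock: 64.4
tool_pos: [0.6241, -0.0282, 0.2758]
eef_rot: [0.0, 1.0, -0.018, 0.001]
ft_force: [1.3, -0.2, 0.8]
width: 0.004
```

>>> apply_moves --pt "0 0 0 0" --pt "0.8 0 0 0" --pt "0 0 -1.5 0" --pt "-0.6 0 0 0" --pt "0 0 0.8 0" --pt "0 0 0.6 0" --pt "0 0 0.5 0" --pt "0 0 0.3 0" --pt "0 0 0 0"

```text
clock: 65.3
tool_pos: [0.6264, -0.028, 0.2685]
eef_rot: [-0.0, 1.0, -0.017, 0.002]
ft_force: [4.5, 1.0, 2.8]
width: 0.004
```

>>> apply_moves --pt "0.8 0 0 0" --pt "0 0 -4 0" --pt "-2.5 0 -4.4 0" --pt "0 0 0 0" --pt "0 0 0 0"

```text
clock: 65.8
tool_pos: [0.6088, -0.0277, 0.3522]
eef_rot: [0.0, 1.0, -0.018, 0.0]
ft_force: [0.3, -0.8, -0.8]
width: 0.008
```

```bash
python3 -c "
from h import *
look('w39',240,340,range(186,240,3))"
```

```text
[ 0.60876046 -0.02767289  0.35216596] [ 0.5 -0.2 -0.2] [([260, 194, 29, 21, 347], [273.8, 201.5]), ([195, 245, 15, 5, 43], [202.4, 247.2])]
186 **=.   ... ........ .  ......... ..   .................................-@@@@@@@@@@@@@@@@@@@@@@@@@@@@
189 **=.  ..  ....  . ....  .....:::::::::::::::.:.........................:@@@@@@@@@@@@@@@@@@@@@@@@@@@@
192 ==-.  .. . .     .. .-++++============-------------:...................-@@@@@@@@@@@@@@@@@@@@@@@@@@@@
195 *+-.                .BBBBBBBBBBBBBBBBBBBBBBBBBBBB--:...................-%@@@@@@@@@@@@@@@@@@@@@@@@@@@
198 @#=.                 BBBBBBBBBBBBBBBBBBBBBBBBBBBB--:...................-%%%%%%%%%@@@@@@@@@@@@@@@@@@@
201 ++=.  .       .  .   BBBBBBBBBBB  .  ..BBBBBBBBB---....................-@@%@@@@@@@@@@@@@@@@%%%%%%%%%
204 ++=.         .   ..  BBBBBBBBB.   . . ..BBBBBBBB---....................=@@%@@@@@@@@@@@@@@@@@@@@%@@@@
207 ++=:          .. . . BBBBB:----:::::::::---:BBBB---....................=@@%@@@@@@@@@@@@@@@@@@@%%@@@@
210 @#=:   ...   ........BBBBB-================-BBBB---:..................:#@@%%@@@@@@@@@@@@@@@@@@%%@@@@
213 @#=:     ..
[... 229 characters left out ...]
...:::.:.:.:::..............::..........:@@%%%@@@@@@@@@@@@@@@@@@@@@@@@
222 %@#-.......  ........::.:..::.:..........::::.........::----..........:@@%%%@@@@@@@@@@@@@@@@@@@@@@@@
225 %#+-.....  . .......::::::::::::::::::::::...::..::---------..........-@@%%%@@@@@@@@@@%@@@@@@@@@@@@@
228 @#+-.......  .......---------------------------------------:..........-@@%%%@@@@@@@@@@@@@@@@@@@@@@@@
231 %#+-........::::::..-------------------------------------::::.........-@@%%%@@@@@@@@@@@@@@@@@@@@@@@@
234 %@#-...:=+++=+++***+++++========----------------==++++++==+=+*##+:....+@@%%%@@@@@@@@@@%@@@@@@@@@@@@@
237 %%#=.  :=++++#*********=-=+**#######%%@@@@@@##*+==++++++++%#****+:....+@@%%%@@@@@@@@@@@@@@@@@@@@@@@@
```

B's flat is now within about 10°. Level it with the two-tip press.

>>> apply_moves --pt "-0.3 0 4 0" --pt "0 0 1.5 0" --pt "0 0 0.6 0" --pt "0 0 0.4 0" --pt "0 0 0.2 0" --pt "0 0 0.2 0" --pt "0 0 0.2 0" --pt "0 0 0 0" --fingers 0.105

```text
clock: 66.65
tool_pos: [0.6067, -0.0275, 0.2823]
eef_rot: [0.0, 1.0, -0.018, 0.002]
ft_force: [1.0, -0.2, 2.6]
width: 0.105
```

>>> apply_moves --pt "0 0 0.1 0" --pt "0 0 0 0" --pt "0 0 -0.3 0" --pt "0 0 -1 0" --pt "0 0 -3 0" --pt "0 0 -3 0" --pt "0 0 0 0" --pt "0 0 0 0"

```text
clock: 67.45
tool_pos: [0.6058, -0.0274, 0.3533]
eef_rot: [0.0, 1.0, -0.017, 0.0]
ft_force: [0.1, 0.4, -1.3]
width: 0.107
```

```bash
python3 -c "
from h import *
look('w40',250,320,range(190,236,2))"
```

```text
[ 0.60578214 -0.02744681  0.35332085] [-0.4 -0.3  0.1] [([264, 194, 28, 21, 342], [277.7, 201.2]), ([199, 245, 13, 5, 38], [205.4, 247.0])]
190   .   ... . .   .::---------------------:::.....................=@@@@@
192   .     .  .  .=++===++++======--------------...................+@@@@@
194               BBBBBBBBBBBBBBBBBB===-=-==-----...................+@@@@@
196               BBBBBBBBBBBBBBBBBBBBBBBBBBBB---...................+@@@@@
198               BBBBBBBBBBBBBBBBBBBBBBBBBBBB=--...................*%%%%@
200        .      .BBBBBBBBBBB.....BBBBBBBBBBB---...................*%%%%%
202 .     . .  .  .BBBBBBBBB.   . . .BBBBBBBBB---...................*@@@@@
204        .      .BBBBBBBB.   .  .. BBBBBBBBB---...................*@@%@@
206   .   .      ..BBBBB::::.........BBBBBBBBB--:..................:%@@%@@
208 .    .       ..BBBB:-===============--BBBB--:..................:%@%%@@
210    .   ........BBBB:-=-=============-:BBBB--:..................:@@%%@@
212   .   .........BBBB--===============-:BBBB--...................-@@@%@@
214 ...   ..............:-----==========-:BBB::....................-@@@%@@
216 ....  .............................................::..........-@@@%@@
218 ...   .........::..:::.:.:.:...................:...::..........-@@@%@@
220 ....  ..............:.::.::...:.:::::..............::..........=@@@%@@
222 ....  ............:.:.::.::...:...:.::.....:..:::----:.........+@@@%@@
224 ... . .......:::::::..:...........::....:---::-------:.........+@@@%@@
226 ...   .......-----------------------::---------------:.........+@@@%@@
228 .. ... ......----------------------------------------.........:#@@@%@@
230 ..  ....:::..---------------------------------------:.........:#@%%%@@
232 .-=--::::::-:-----------------------------------::::::::-+:...:#@@%%@@
234 .+*+++=+******+++=================-----====+++++++===+**#%-...:#@%@%@@
```

>>> apply_moves --pt "0.1 0 4 0" --pt "0 0 2 0" --pt "0 0 0.6 0" --pt "0 0 0.3 0" --pt "0 0 0.2 0" --pt "0 0 0.2 0" --pt "0 0 0.15 0" --pt "0 0 0 0"

```text
clock: 68.3
tool_pos: [0.6074, -0.0269, 0.2815]
eef_rot: [-0.001, 1.0, -0.018, 0.0]
ft_force: [-6.9, 3.4, 14.2]
width: 0.107
```

>>> apply_moves --pt "0 0 0.1 0" --pt "0 0 0 0"

```text
clock: 68.5
tool_pos: [0.6075, -0.0267, 0.2813]
eef_rot: [-0.001, 1.0, -0.018, 0.001]
ft_force: [-6.6, 5.0, 18.8]
width: 0.103
```

>>> apply_moves --pt "0 0 -0.3 0" --pt "0 0 -1.2 0" --pt "0 0 -3 0" --pt "0 0 -3 0" --pt "0 0 0 0" --pt "0 0 0 0"

```text
clock: 69.1
tool_pos: [0.6069, -0.0276, 0.3529]
eef_rot: [0.0, 1.0, -0.018, 0.001]
ft_force: [-0.7, 0.2, -0.3]
width: 0.103
```

```bash
python3 -c "
from h import *
look('w41',250,320,range(192,236,2))"
```

```text
[ 0.6069488  -0.02758989  0.35287686] [-0.7  1.1  0. ] [([263, 194, 29, 20, 343], [277.5, 201.2]), ([197, 245, 15, 5, 41], [204.0, 247.1])]
192  .      .. . .-==-=--=-==-=========-=-===-:...................:#@@@@@@
194              .BBBBBBBBBBBB%@@@@@B=-------=:...................:#@@@@@@
196              BBBBBBBBBBBBBBBBBBBBBBBBBBBBB:...................:#@@@@@@
198              .BBBBBBBBBBBBBBBBBBBBBBBBBBBB:...................:%%%%%%%
200        .   . .:BBBBBBBBBBBB:::BBBBBBBBBBBB:...................:%%%%%%%
202 ..   .    .   :BBBBBBBBB   .  . .BBBBBBBBB....................:@@@%@@@
204      .   .    :BBBBBBBB.    ... .BBBBBBBBB....................-@@%%@@@
206           .  .:BBBBBBBB:.........BBBBBBBBB....................-@@%%@@@
208 ..       .  ..:BBBB-=================-BBBB:...................-@@@%@@@
210 .    .........:BBBB--================:BBBB:...................-@@%%@@@
212     ..........:BBBB-=================-BBBB:...................=@@@%@@@
214 .  ...........::::::---=============-::::::...................+@@@%@@@
216 .  ...........................................................+@@@%@@@
218 .. ...........................:......::::.........::..........+@@@%@@@
220 ..  ...:..........:::::::::::::::::::::::.......::-:.........:#@@@%@@@
222 .. .....::......:::.:::::::.:::::.:::::::.....::---:.........:#@@@%@@@
224 ..  ....:::::........::::....::..::.::::::::::::::-:.........:#@@@%@@@
226 .....:::::::::::-========================-::-:::::-:.........:#@@@%@@@
228 ..  .:::::::::::-=--=====-==============--::::::::::.........:@@%%%@@@
230   ....::::::::::----=====-=-============--:::::::::..........:@@%%%@@@
232 ---::::::-=-::.:-------==----=----======-:::--:::::::--=:....:@@%%%@@@
234 +++++********+---=============+++++======-=+++++==++***#-....-@@%%%@@@
```

B is level and symmetric too (blue 264–291, collar faces even on both sides). Now A.

>>> apply_moves --pt "0 0 0 0.145" --pt "0 0 0 0.145" --pt "0 0 0 0.145" --pt "0 0 0 0.145" --pt "0 0 0 0.145" --pt "0 0 0 0.145" --pt "0 0 0 0.145" --pt "0 0 0 0.145" --pt "0 0 0 0.145" --pt "0 0 0 0.142" --fingers 0.7

```text
clock: 70.15
tool_pos: [0.6063, -0.0275, 0.3495]
eef_rot: [0.001, 0.736, -0.677, -0.002]
ft_force: [0.1, 0.1, -0.2]
width: 0.699
```

>>> apply_moves --pt "0.9 5 0 0" --pt "0.9 4.9 0 0" --pt "0.9 4.9 0 0" --pt "0 0 0 0" --pt "0 0 0 0"

```text
clock: 70.65
tool_pos: [0.4614, -0.0674, 0.3504]
eef_rot: [0.0, 0.737, -0.675, -0.001]
ft_force: [0.6, -0.0, 0.3]
width: 0.698
```

Run:
```python
from h import *
look("w42",200,340,range(120,262,5)); c=optics.read_camera("wrist"); p=tool(); shafts(c,p)
print(np.degrees(np.arctan2(p[0][1,0],p[0][0,0])),to((.4558,-.0735,.024),np.radians(-85.1)))
```

```text
[ 0.46138849 -0.06736224  0.35043395] [0.3 0.3 0.5] [([218, 19, 23, 27, 325], [227.4, 32.3]), ([434, 57, 20, 29, 290], [441.4, 70.5]), ([287, 132, 12, 17, 120], [292.4, 137.4])]
120 ............................................................................................................................................
125 ............................................................................................................................................
130 .........................................................................::::::::::::::::::::::::::.........................................
135 .........................................................................+*#%%%%%%%%%%%BBBBBBBBBBBB.........................................
140 .........................................................................=*%%%%%%%%%%%%+BBB.   BBBB.........................................
145 ....................................................................... .=%%%%%%%%%%%%%BB+@@@##**-B.........................................
150 ................................................
[... 2723 characters left out ...]
                                                            :-=====+**#****+++=-.      .. . .. . ...........................
250                                                     ..............    ......:-===*****#*****++=-......     ...  ............................
255                                                     .............  ............:-=++++*++===-:............    ... ..........................
260                                                   ...............  ..........::::::::::::::::::::........    .  ........................... 
px [285. 196.] c [470. -72.] wh [125.  22.] ang 5.6
-84.9086495471163 ([0.56, 0.79, 15.65], np.float64(0.003), 'wrist j6', np.float64(1.22))
```

>>> apply_moves --pt "0.56 0.85 4 0" --pt "0 0 4 0" --pt "0 0 4 0" --pt "0 0 2.5 0" --pt "0 0 1.1 0" --pt "0 0 0 0" --pt "0 0 0 0"

```text
clock: 71.45
tool_pos: [0.4559, -0.0737, 0.1971]
eef_rot: [-0.0, 0.738, -0.675, 0.001]
ft_force: [0.2, 0.2, -0.1]
width: 0.701
```

>>> apply_moves --pt "0 0 0 0" --pt "0 0 0 0" --pt "0 0 0 0" --pt "0 0 0 0" --pt "0 0 0 0" --pt "0 0 0 0" --pt "0 0 0 0" --pt "0 0 0 0" --pt "0 0 0 0" --fingers 0 --grip_force 30

```text
clock: 72.35
tool_pos: [0.4547, -0.0736, 0.1961]
eef_rot: [0.0, 0.738, -0.675, -0.0]
ft_force: [-0.3, -0.1, 1.9]
width: 0.204
```

>>> apply_moves --pt "0 0 -3 0" --pt "0 0 -5 0" --pt "0 0 -4.5 0" --pt "0 0 0 -0.148" --pt "0 0 0 -0.148" --pt "0 0 0 -0.148" --pt "0 0 0 -0.148" --pt "0 0 0 -0.148" --pt "0 0 0 -0.148" --pt "0 0 0 -0.148"

```text
clock: 73.35
tool_pos: [0.4544, -0.0735, 0.3203]
eef_rot: [0.0, 0.976, -0.218, -0.001]
ft_force: [0.7, 0.6, -1.1]
width: 0.208
```

>>> apply_moves --pt "0 0 0 -0.148" --pt "0 0 0 -0.148" --pt "0 0 0 -0.126" --pt "0 0 0 0" --pt "0 0 0 0"

```text
clock: 73.85
tool_pos: [0.4545, -0.0736, 0.3206]
eef_rot: [-0.0, 1.0, -0.013, -0.0]
ft_force: [-0.0, 0.7, -1.8]
width: 0.203
```

Run:
```python
from h import *
s=r.observe(); print(s["tool_pos"],s["width"],to((.6108,.0909,.155),np.radians(-2.4)))
```

```text
[ 0.45450512 -0.07356442  0.32059632] 0.20344820505533165 ([15.2, -16.85, -0.58], np.float64(0.015), 'wrist j6', np.float64(-0.25))
```

>>> apply_moves --pt "3.04 -3.37 0 0" --pt "3.04 -3.37 0 0" --pt "3.04 -3.37 0 0" --pt "3.04 -3.37 0 0" --pt "3.04 -3.37 0 0" --pt "0 0 0 0.015" --pt "0 0 0 0"

```text
clock: 74.55
tool_pos: [0.611, 0.092, 0.3202]
eef_rot: [0.0, 1.0, -0.019, -0.001]
ft_force: [0.4, -0.1, -2.5]
width: 0.207
```

Run:
```python
from h import *
look("w43",220,350,range(100,262,5)); print(to((.6108,.0909,.083),np.radians(-2.4)),r.observe()["width"])
```

```text
[0.61097901 0.09197545 0.32020759] [ 0.1 -0.1 -2.1] [([281, 118, 23, 36, 483], [290.7, 130.9])]
100 %@@*+++++++++++*++++*:........................................................................:....:*@@@@@@@@@@@@@@@@@@@@@@@@@@@@@
105 @*++++++++++++++*++++-..............................................................................+@@@@@@@@@@@@@@@@@@@@@@@@@@@@@
110 @@*+++++++++++++*++++:.............................................................................:*@@@@@@@@@@@@@@@@@@@@@@@@@@@@@
115 @@%*++++++++++++**+++-..................................::::::.....................................:*@@@@@@@@@@@@@@@@@@@@@@@@@@@@@
120 +*+++++++*++++++**++*=............-%%%%%%%%%%%%%%%%%%%%%%%%%*BBBBBBBBBBBBBBBBBBBBBBB:...............+@@@@@@@@@@@@@@@@@@@@@@@@@@@@@
125 *+++++++++*++++++****-............=%%%%%%%%%%%%%%%%%%%%%%%%%*BBBBBBBBBBBBBBBBBBBBBBB:...............+@@@@@@@@@@@@@@@@@@@@@@@@@@@@@
130 *+*+++++++*+++++*****-............=%%%%%%%%%%%%%%%%%%%%%%%%%*BBBBBBBBBB.....:BBBBBBB............:..:#@@@%@@@@@@@@@@@@@@@@@@@@@@@@@
135 *+**+++*++*+++*+*****-............-#@%%%%%%%%%%%%%%%%%%
[... 2838 characters left out ...]
================------:................+@@@@@@%%%%@@@@@@@@@@@@@@@@@@@%%%
245  :@@%%@@@@%@@@@@@@@#+++=.  .             .:----===========================------................:*@@@@@%%%%%@@@@@@@@@@@@@@@@@@@%%%
250 ..#@%%@@@@@%%%%%@@@%%@%=.                 :-----==========================-----:..... ..........-#@@@@@@%%%@%%@@@@@@@@@@@@@@@@@%%%
255                       .:.                 .----===========================-----:.... .  .  .... .-*=. ............................
260                                           .----===========================-----:. ..     ..  .. ..................................
([0.07, 0.02, 6.6], np.float64(0.002), 'wrist j6', np.float64(0.1)) 0.20136467199771832
```

Flat 60° to +x; well over seat2. Lower and release.

>>> apply_moves --pt "-0.05 0 2 0" --pt "0 0 2 0" --pt "0 0 1.5 0" --pt "0 0 0.6 0" --pt "0 0 0.45 0" --pt "0 0 0 0" --pt "0 0 0 0"

```text
clock: 75.3
tool_pos: [0.6105, 0.0911, 0.2565]
eef_rot: [-0.0, 1.0, -0.02, 0.001]
ft_force: [-0.2, 0.3, -1.5]
width: 0.202
```

>>> apply_moves --pt "0 0 0 0" --pt "0 0 0 0" --pt "0 0 0 0" --pt "0 0 0 0" --pt "0 0 0 0" --pt "0 0 -2 0" --pt "0 0 -4 0" --pt "0 0 -4 0" --pt "0 -3 0 0" --pt "0 -2.3 0 0" --fingers 0.5

```text
clock: 76.3
tool_pos: [0.6128, 0.1447, 0.3584]
eef_rot: [-0.001, 1.0, -0.02, 0.002]
ft_force: [0.7, -0.0, -0.1]
width: 0.5
```

>>> apply_moves --pt "0 0 0 0" --pt "0 0 0 0" --pt "0 0 0 0" --pt "0 0 0 0" --pt "0 0 0 0" --fingers 0

```text
clock: 76.8
tool_pos: [0.6123, 0.1435, 0.3553]
eef_rot: [0.0, 1.0, -0.02, -0.0]
ft_force: [-0.7, 1.1, 0.5]
width: 0.135
```

Run:
```python
from h import *
look("w44",240,340,range(184,242,3))
```

```text
[0.61226636 0.14348271 0.35533483] [-0.5  0.5  0.3] [([397, 0, 66, 46, 2593], [429.3, 21.0]), ([279, 188, 17, 23, 186], [285.9, 196.1])]
184 ++****=:................................................::..::::::::::::::.=@@@%@@@@@@@@@@@@@@@@@@@@
187 *%@%*+=:.................-=-------------------------=--:.:.:::::::::::::::.=@@@@@@@@@@@@@@@@@@@@@@@@
190 +++***=:.................*###########**+=+-BBBBBBBBBBBB::.:::::::::::::::..+@@@@@@@@@@@@@@@@@@@@@@@@
193 @@%#**+:.................*############+BBBBBBBBBBBBBBBB:...................=%%%%@@@@@@@@@@@@@@@@@@@@
196 @@@@#*+:............... .*############+BBBBBBB.....BBBB:..................:*%%%%%@@@@@@@@@@@@@@@@@@@
199 ===+**+:..::.............=++++++######+BBBBBB......BBBB:...................*%%%%%@@%@%%%%@%%%%@@@@@@
202 =======:.................-========+***+BBB:::::------:B:..................:#@@%%%%%%%%%%%@@%%%%%%%%%
205 =======:.................-============-BBB-========--:B...................:@@@%%%%%%%%%%%@@%%%%%%%%%
208 %%#***+:.................:-===========-BBB-========--:....................:@@%%%%%%%%%%%%@@%%%%%%%%%
211 %%%%%@*:......
[... 436 characters left out ...]
:::::::::::::::::::::..::.::------:.........+@@%%%%@@@@@@@@@@@@@@@@@@@
226 %%%@@@#=.................:---------------------------------::::...........=@@%%%%%%@@@@@@@@@@@@@@@@@
229 @%%@@@#=........::::::::::------========---===---------::::::::::::.:.....+@@@%%%%%@@@@@@@@@@@@@@@@@
232 @%%%@@%+:...:=++====+*******=-==+****##%%%%%%%%%###*++++++++==-=+****:....*@@%%%%%@@@@@@@@@@@@@@@@@@
235 @%%%@@@*:....=+++=+*********=-==+****##%%%%%%%%%###*+++++++++++##***#:...:#@@%%%%%@@@@@@@@@@@@@@@@@@
238 @%%%@#+=:....=++=-+**-....-*=-=++****##%%%%%%%%%###*+++-.....-+****##:...:%@@%%%%%%%%@@@@@@@@@@@@@@@
241 @@%%@@#=:....-=+++**-. ......:=+*####%%%%%@@@@%%%##*=....... :+*###**:...-@@%%%%%%%%%@@@@@@@@@@@@@@@
```

A is seated with its flat 60° to +x. Mirrored scrape (right to left).

>>> apply_moves --pt "2.15 0 4 0" --pt "0 0 3.75 0" --pt "0 0 0 0" --pt "-0.4 0 0 0" --pt "-0.2 0 -0.12 0" --pt "-0.21 0 -0.12 0" --pt "-0.23 0 -0.09 0" --pt "-0.23 0 -0.09 0" --pt "0 0 0 0"

```text
clock: 77.75
tool_pos: [0.6212, 0.1439, 0.2838]
eef_rot: [-0.0, 1.0, -0.019, 0.001]
ft_force: [1.4, 0.4, 2.9]
width: 0.006
```

>>> apply_moves --pt "0 0 -0.4 0" --pt "0 0 -3 0" --pt "0 0 -3.5 0" --pt "0 0 0 0" --pt "0 0 0 0"

```text
clock: 78.25
tool_pos: [0.6211, 0.1439, 0.3524]
eef_rot: [-0.0, 1.0, -0.019, 0.001]
ft_force: [-0.9, -0.1, -0.7]
width: 0.002
```

Run:
```python
from h import *
look("w45",225,325,range(184,242,3))
```

```text
[0.62114107 0.14387214 0.35235719] [0.3 0.6 0.2] [([389, 0, 67, 45, 2585], [422.4, 20.4]), ([265, 190, 20, 24, 248], [274.3, 198.8])]
184 ++*+++++**+=:..........................................................::::::::..+@@@%@@@@@@@@@@@@@@
187 *+*+++++***+-......................:::::::::::::::::...................:::::::::.+@@@%@@@@@@@@@@@@@@
190 *+**+++****+-...............-=-=--------------=====**++---BB...........::::::::..+@@@@@@@@@@@@@@@@@@
193 ************=...............-=+*##**###++BBBBBBBBBBBBBBBBBBB.....................*%%%%%%%%%%%@@@@@@@
196 @@@@@@@@@%#*=...............-=+*#######+BBBBBBBBBBBBBBBBBBBB.....................*%%%%%%%%%%%%@@@@@@
199 @@@@@@@@@%*+-...............-+++***+=**+BBBBBBBB... ..BBBBBB.....................*%%%%%%%%%%%%%%@@@@
202 %%%%*=======-...............:=+=======+=BBBBBBB.   .  BBBBBB.....................*%%%%%%%%%%%%%%%%%%
205 %%%#========-...............:-=========:BBBB:--:--------:BBB....................:@@%%%%%%%%%%%%@@%%%
208 %%%#***+====-...............:-=========:BBB:=========---:BBB....................:@@%%%%%%%%%%%%%%%%%
211 %%%%%%%%%%%#-....
[... 433 characters left out ...]
::..:::::::..:..:::..........::------:............-@@%%%%%%%%%%%%@@@@@
226 %%%%@@%%%@@#+-.............::::::::::.........:::....::------------:............=@@%%%%%%%%%%%%@@@@@
229 %%%%@@%%%%@@#-..............:-----------------------------------:::.............=@@%%%%%%%%%%%%@@@@@
232 %%%%@@%%%%@@#-..--:::::::::--==+=--========---=------==+===---::::::::::-:......=@@%%%%%%%%%%%%%%@@@
235 %%%%%@@%%%@@%+..-=++==+*********+==++**###%%%@@@@@%%##**+++===++===+****#-......+@@%%%%%%%%%%%%%%@@@
238 %%%%%@@%%%@%#*..-=++==**********=-=++**###%%%@@*:...:*#*+++:....:=+*****#:......#@@%%%%%%%%%%%%%%@@@
241 %%%%%@@%%%@%+=:.-=++==**********=-=++**+##%%%@@+.     .--.      .-+****##:......#@@%%%%%%%%%%%%%%@@@
```

>>> apply_moves --pt "0.9 0 4 0" --pt "0 0 3.2 0" --pt "0 0 0 0" --pt "-0.4 0 0 0" --pt "-0.2 0 -0.06 0" --pt "-0.2 0 -0.06 0" --pt "-0.25 0 -0.04 0" --pt "-0.2 0 0 0" --pt "0 0 0 0"

```text
clock: 79.2
tool_pos: [0.6181, 0.1443, 0.2831]
eef_rot: [-0.001, 1.0, -0.02, 0.002]
ft_force: [4.8, 0.7, 5.0]
width: 0.005
```

>>> apply_moves --pt "0 0 -0.4 0" --pt "0 0 -3 0" --pt "0 0 -3.5 0" --pt "0 0 0 0" --pt "0 0 0 0"

```text
clock: 79.7
tool_pos: [0.6168, 0.144, 0.3498]
eef_rot: [-0.0, 1.0, -0.019, -0.001]
ft_force: [-1.0, 0.7, -1.6]
width: 0.003
```

Run:
```python
from h import *
look("w46",225,325,range(184,242,3))
```

```text
[0.6168462  0.14400881 0.34984423] [ 0.5 -0.2 -0.1] [([395, 0, 67, 45, 2589], [428.2, 20.4]), ([263, 193, 28, 21, 352], [276.8, 200.4])]
184 *++++++*+++++**++-.......................................................:.::::::::::.:#@@@@@@@@@@@@
187 *++++++**++*****+-.......................................................:::.::::::::.:%@@@%@@@@@@@@
190 **++**+**++*+****-..................:---------------------------:.........:::::::::::.:@@@@@@@@@@@@@
193 ++++++*****+++***-..................-+%%####**##**BB*B#B%BB=BBBBBB:.............:.....:%%%%%%%@@@@@@
196 @@@@@@@@@@@@@@%**-..................--BBBBBBBBBBBBBBBBBBBBBBBBBBBB:...................:%%%%%%%%%@@@@
199 @@@@@@@@@@@@@@@#*=..................-+BBBBBBBBBBBBBB-BBBBBBBBBBBBB:...................-%%%%%%%%%%%@@
202 %%%%%%%%%#=======-..................---BBBBBBBBB......:::BBBBBBBBB....................-%%%%%%%%%%%%%
205 %%%%%%%%#========-..................--:BBBBBBBB. . . ....BBBBBBBBB....................-@@@%%%%%%%%%%
208 %%%%%%%%#***+====-..................--:BBBB-=================-BBBB....................=@@%%%%%%%%%%%
211 %%%%%%%%%%%%%%
[... 436 characters left out ...]
::..........:::::::::::.::::.::::::::..::::::...........*@@%%%%%%%%%@@
226 @@@@%%%%@@@%%%@@#+:.........:::::::::.....:::::::::...::....::-----::::::::..........:%@@%%%%%%%%%@@
229 @@@@@%%%@@@%%%@@%*-........:::::::::::::::--=======================::::::............:%@%%%%%%%%%%@@
232 @@@@@%%%%@@%%%@@@#-.......:::::::::::::::-========================-::::::::::........:%@@%%%%%%%%%%@
235 @@@@%%%%%@@@%%@@@#-...=+++===+*******=--==++++**###%%%%%%%%%##*+=====+==-+++****:....-%@%%%%%%%%%%%@
238 @@@@@%%%%@@@%%%@@@*:..=+++==**********=-=++**##=:...:%@%%%%-....:++++++++%#****+:....-@@%%%%%%%%%%%@
241 @@@@@%%%%%@@%%%@#+-...-=++==**********=-=++**##=.    ..==:.     .++++++=+%#***#+:....-@@%%%%%%%%%%%@
```

A is nearly up after the second scrape (about 5°). Level with the two-tip press.

>>> apply_moves --pt "-0.33 0 4 0" --pt "0 0 1.5 0" --pt "0 0 0.6 0" --pt "0 0 0.4 0" --pt "0 0 0.2 0" --pt "0 0 0.1 0" --pt "0 0 0.1 0" --pt "0 0 0 0" --fingers 0.105

```text
clock: 80.55
tool_pos: [0.615, 0.1447, 0.2838]
eef_rot: [-0.001, 1.0, -0.02, 0.001]
ft_force: [-3.3, 1.8, 6.0]
width: 0.104
```

>>> apply_moves --pt "0 0 0.1 0" --pt "0 0 0 0"

```text
clock: 80.75
tool_pos: [0.6151, 0.1449, 0.2835]
eef_rot: [-0.001, 1.0, -0.02, 0.001]
ft_force: [-4.0, 2.8, 8.7]
width: 0.105
```

>>> apply_moves --pt "0 0 -0.3 0" --pt "0 0 -1.2 0" --pt "0 0 -3 0" --pt "0 0 -3 0" --pt "0 0 0 0" --pt "0 0 0 0"

```text
clock: 81.35
tool_pos: [0.6146, 0.144, 0.3567]
eef_rot: [-0.0, 1.0, -0.02, 0.002]
ft_force: [-0.0, 0.3, -0.9]
width: 0.106
```

Run:
```python
from h import *
look("w47",245,315,range(188,242,2))
```

```text
[0.61458389 0.14401732 0.35665347] [-0.2 -0.5 -0.2] [([393, 0, 66, 47, 2628], [425.8, 21.5]), ([266, 191, 27, 21, 312], [278.7, 198.0])]
188 .................:--------------------------::....:::::::::::::::.:@@@
190 .................---==+*===+*+=-++==++==++++=--:..:.:::::::::::::.:@@@
192 .................----BBBBBBBBBBBBBBBBBBBBBBBBBBB..................:%@@
194 .................---=BBBBBBBBBBBBBBBBBBBBBBBBBBB..................-%%%
196 .................---=BBBBBBBBBBBBBBBBBBBBBBBBBB:..................-%%%
198 .................-=--BBBBBBBBBBB......BBBBBBBBB:..................-%%%
200 .................-==-BBBBBBBBB.........BBBBBBBB:..................-%%%
202 .................----:BBBBBBBB.........BBBBBBBB:..................=@@%
204 .................----:BBBB----::::::----==-BBBB:..................+@@%
206 .................----:BBB-================-:BBB:..................+@@%
208 .................----:BBB:================-:BBB:..................+@@%
210 ..................:--:BBB-================-:B::...................=@@%
212 ..........:::.......:.....::::::::::::.....................
[... 361 characters left out ...]
::::::::::..........:%@@%
224 .........::::::::::::::::::::::::::::::::::-=====-::::...........:%@@%
226 .........::::::::::::::::-===-::-==========-====--:::............:%@@%
228 ...........:::::::::::::::-==========-==------===-::::...........:%@%%
230 ....-:::::::::::-===-:::::-=======----=========---:::::-::::.....:%@@%
232 ....=++=--===+******+==+++++**##%%%@@%%%%#*++++++===--===+*#:....-%@@%
234 :...+++==++*********===+***###%%%%@@%%%%##*+++++++++++#****#:....-%@@@
236 :...+++++=+*********=-=+***###%%%%@@%%%%%##+++++++++++*****#:....-@@@%
238 ....+++===********+:....=*####%%%%@@%%%%%##++++=:....-****##:....-@@%%
240 :...+++++=******##-. .. .:=###%%%%@@%%%%%##+=:::.... :****#%-....+@@%%
```

It went the wrong way: the tool was about 2 mm right of the axis. Re-press with the centre shifted left.

>>> apply_moves --pt "-0.35 0 4 0" --pt "0 0 2.2 0" --pt "0 0 0.5 0" --pt "0 0 0.3 0" --pt "0 0 0.2 0" --pt "0 0 0.2 0" --pt "0 0 0.1 0" --pt "0 0 0 0"

```text
clock: 82.2
tool_pos: [0.6113, 0.1446, 0.2821]
eef_rot: [-0.001, 1.0, -0.02, 0.001]
ft_force: [-2.2, 1.3, 4.7]
width: 0.102
```

>>> apply_moves --pt "0 0 0.15 0" --pt "0 0 0 0"

```text
clock: 82.4
tool_pos: [0.6114, 0.145, 0.2815]
eef_rot: [-0.001, 1.0, -0.02, 0.002]
ft_force: [-2.9, 2.2, 8.1]
width: 0.107
```

>>> apply_moves --pt "0 0 -0.3 0" --pt "0 0 -1.2 0" --pt "0 0 -3 0" --pt "0 0 -3 0" --pt "0 0 0 0" --pt "0 0 0 0"

```text
clock: 83.0
tool_pos: [0.611, 0.1442, 0.3549]
eef_rot: [-0.0, 1.0, -0.02, 0.001]
ft_force: [-0.2, -0.6, -0.1]
width: 0.106
```

Run:
```python
from h import *
look("w48",245,315,range(188,242,2))
```

```text
[0.61097459 0.1441726  0.35494519] [ 0.2  0.  -0.9] [([397, 0, 66, 47, 2639], [429.7, 21.6]), ([271, 191, 26, 22, 321], [283.4, 198.9])]
188 *+:...................::------------------------:::....:.::::::::::::.
190 *+:..................------=====++++=====---====+===::..:.:::::::::::.
192 *+:..................-=--=*#%BBBBBBBBBBBBBBBBBBBBBBB:.......::::::....
194 *+:..................-====BBBBBBBBBBBBBBBBBBBBBBBBBB:.................
196 %#-..................-=---BBBBBBBBBBBBBBBBBBBBBBBBBB:.................
198 **-..................-=---BBBBBBBBBBB......BBBBBBBBB..................
200 ==:..................:====BBBBBBBBB. .......BBBBBBBB..................
202 ==:..................:----BBBBBBBBB... . . .BBBBBBBB:.................
204 ==:..................:----BBBBBB:::...:::::::---BBBB..................
206 ==:..................:----BBBB:================-BBBB.................:
208 ==:..................:----:BBB:================-BBBB.................:
210 @*-...................:---:BBB-================:BBBB.................:
212 @#-.....................:::BBB:--=---------:::.............
[... 361 characters left out ...]
:::.::::::.:::..........-
224 %*-...........::::::::::..:.....:::::::::::::::::::-:::.:::..........-
226 @#=...........::::::::::::::::..:.:::::::--------------::............-
228 @#=:...........::::::::::::::::------------------------:.............-
230 @#=:........::::::::::---::::::------------------------:::::::.......+
232 @%+:....=+=---:-===+***+--=====-===++***####*##*+++===----::-==+*:...+
234 @@*:....-+++==*********=--=+***####%%%%%%%%%%##*++++++++++******+:...+
236 @@*:....-=++==*********=--=+***####%%%%%%%%%%##*++++++++++#*****+:...+
238 #+=:....-=++=+****+:....:-=+***####%%%%%%%%%%%#+:....-++++#****#+:..:#
240 @#+-....-+++=+****-.    ..:+***####%%%@@@@%%%=-:. .. :+++=%#**##=...:#
```

Analysis: at about 16° the two-tip straddle catches the wrong face. I go back to a gentle leftward scrape, with friction assisting.

>>> apply_moves --pt "0.8 0 4 0" --pt "0 0 3.2 0" --pt "0 0 0 0" --pt "-0.2 0 0.02 0" --pt "-0.2 0 0.03 0" --pt "-0.2 0 0.03 0" --pt "-0.2 0 0.03 0" --pt "0 0 0 0" --fingers 0

```text
clock: 83.85
tool_pos: [0.6104, 0.1442, 0.2804]
eef_rot: [0.0, 1.0, -0.019, -0.0]
ft_force: [0.3, -0.8, 1.4]
width: 0.006
```

>>> apply_moves --pt "0 0 -0.4 0" --pt "0 0 -3 0" --pt "0 0 -3.9 0" --pt "0 0 0 0" --pt "0 0 0 0"

```text
clock: 84.35
tool_pos: [0.6108, 0.1444, 0.3546]
eef_rot: [-0.0, 1.0, -0.019, 0.001]
ft_force: [0.8, -0.6, 0.0]
width: 0.005
```

Run:
```python
from h import *
look("w49",245,315,range(188,242,2))
```

```text
[0.61081112 0.14438687 0.35456308] [0.3 0.3 0.2] [([397, 0, 67, 47, 2652], [430.2, 21.7]), ([267, 189, 28, 21, 352], [280.5, 196.4])]
188 *+-...................-+*%%%%%%#***##++*+==========-:....::::::::::::.
190 +*-...................BBBBBBBBBBBBBBBBBBBBBBBBBBBB-::.:.:.::.::::::::.
192 ++-...................BBBBBBBBBBBBBBBBBBBBBBBBBBBB-:..........:..::::.
194 @#-...................BBBBBBBBBBBBBBBBBBBBBBBBBBBB-:..................
196 *+-...................BBBBBBBBBBB.......BBBBBBBBBB::..................
198 #*-...................BBBBBBBBB..........BBBBBBBBB-:..................
200 ==-...................BBBBBBBBBB. .  .  .BBBBBBBBB-:..................
202 ==-...................BBBBB-==-------::::----BBBBB-:..................
204 ==-...................:BBBB--================-BBBB-:..................
206 ==-...................:BBBB--================-BBBB-:..................
208 ==-...................:BBBB:-================-BBBB::..................
210 @*-...........................::::::::::::::...............:..........
212 @#=:..................:.....................................:.
[... 358 characters left out ...]
.:.........::--:.........
224 @#+-..................:::::::::::..::..::::::.....:-:::-----:.........
226 @#+-.................:------::::::::::::::::::::-------:::............
228 @#+-.................:----------------------------::::................
230 @@#-..........:::::::::::-==+***##**###%%###**+++-::::::::::::.......:
232 @@#-....:----::::--==+*=--==+***##+##%%%%%%%%##*+++==---:::::--==:...:
234 @@#-....:=++=++*********=-==+***##*##%%%%%%%%##*+++++++++==*****#:...:
236 @@#-....:=++==**********=-==+***#####%%%@@@%%##*+++++++++++#****#:...:
238 @%%+.....=+++=+*********=-=:.....*###%%=....-#%#+++++++++=+##***#:...-
240 @#+-.....=++=-+*********=-=:.    --++==.    :%%#+++++++++-+#***##:...=
```

>>> apply_moves --pt "0.2 0 4 0" --pt "0 0 2.2 0" --pt "0 0 0.5 0" --pt "0 0 0.3 0" --pt "0 0 0.2 0" --pt "0 0 0.1 0" --pt "0 0 0.1 0" --pt "0 0 0 0" --fingers 0.105

```text
clock: 85.2
tool_pos: [0.6128, 0.1449, 0.2815]
eef_rot: [-0.001, 1.0, -0.02, 0.0]
ft_force: [-4.2, 3.0, 6.2]
width: 0.108
```

>>> apply_moves --pt "0 0 0.1 0" --pt "0 0 0 0"

```text
clock: 85.4
tool_pos: [0.6129, 0.1451, 0.2812]
eef_rot: [-0.001, 1.0, -0.02, 0.001]
ft_force: [-5.1, 3.6, 8.1]
width: 0.107
```

>>> apply_moves --pt "0 0 -0.3 0" --pt "0 0 -1.2 0" --pt "0 0 -3 0" --pt "0 0 -3 0" --pt "0 0 0 0" --pt "0 0 0 0"

```text
clock: 86.0
tool_pos: [0.613, 0.144, 0.3549]
eef_rot: [-0.0, 1.0, -0.02, 0.001]
ft_force: [0.3, -0.6, -0.0]
width: 0.106
```

Run:
```python
from h import *
look("w50",245,315,range(188,242,2))
```

```text
[0.61301303 0.14397408 0.35486769] [-0.8  0.6 -0.6] [([395, 0, 66, 47, 2614], [427.9, 21.3]), ([265, 188, 29, 20, 355], [279.0, 194.9])]
188 :...................BBBBBBBBBBBBBBBBB=BBBBBBBBBB-..:.:...::::::::::.=@
190 :...................BBBBBBBBBBBBBBBBBBBBBBBBBBBBB.....:::.::.::::::.-@
192 :...................+BBBBBBBBBBBBBBBBBBBBBBBBBBBB.........:.........-%
194 :...................+BBBBBBBBBBBB::--BBBBBBBBBBB:...................-%
196 :...................+BBBBBBBBBB::::::..BBBBBBBBB:...................=%
198 :...:...............+BBBBBBBBB:::::....BBBBBBBBB:...................=%
200 :...................:BBBBBBBB:::.......:::-BBBBB:...................=%
202 :...................:BBBB-=====**==========-BBBB:...................+@
204 :...................:BBBB--================-BBBB:..................:#@
206 :...................:BBBB--================-BBBB:..................:#@
208 :....................:::::-----==========--:...:...................:#@
210 -..................................................................:#@
212 -.....................::::::::::::::::::::::::::...........
[... 361 characters left out ...]
:::....::::::.........-@@
224 =.............::::::...:::::::::::.:::..:::::::.:.:::::............-@@
226 =.................:::::::::::::::::============--:::...............-@@
228 =:..............::::::-=====+++++++++++++++++=--:::::..............-@@
230 =:.......::::::::::-::-=++**####%%%%%%%%%%###+---:::::::::::::.....=@@
232 #:...:===----===+***+--=++**####%%%%%%%%%%###+++++==---::-==+*-....+@@
234 #:...:=++=+**********=-=++**####%%%%%%%%%%###++++++++++=#****#:....=@@
236 *:....=+++++*********=-=++**####%%%%%%%%%%###+++++++++++#****#:....+@@
238 +:....=++=-+******=:.. .-+**####%%%%%%%%%%%##++=.....-=+##***#:....*@@
240 +-....=+++=+*****#-. .  .:-*####%%%%%%%%%%%##-::. . .:-+#***##:...:#@@
```

A is level and symmetric (blue 265–293, top face 267–292). Now look at the feed unit.

>>> apply_moves --pt "0 0 -3 0" --pt "-3.8 -2.1 0 0" --pt "-3.8 -2.1 0 0" --pt "-3.8 -2.1 0 0" --pt "-3.8 -2.1 0 0" --pt "-3.8 -2.1 0 0" --pt "-3.8 -2.2 0 0" --pt "0 0 0 0" --pt "0 0 0 0" --fingers 0.6

```text
clock: 86.95
tool_pos: [0.389, 0.2802, 0.3819]
eef_rot: [0.001, 1.0, -0.019, -0.001]
ft_force: [0.5, 0.5, 0.9]
width: 0.599
```

Run:
```python
from h import *
c,p=wrist("w51"); print(p[1],r.observe()["qpos"].round(2)); im=c["image"]; cv2.imwrite("pics/w51b.png",cv2.resize(im[40:300,100:480],None,fx=2,fy=2,interpolation=cv2.INTER_CUBIC))
h=cv2.cvtColor(im,cv2.COLOR_BGR2HSV)
for nm,lo,hi,z in(("red",(0,150,80),(8,255,255),.087),("gear",(18,110,120),(32,255,255),.055)):
    k=cv2.inRange(h,lo,hi); k[300:]=0; n,l,st,ce=cv2.connectedComponentsWithStats(k)
    for i in range(1,n):
        if st[i,4]>150: print(nm,st[i],cast(c,ce[i],z,p).round(4))
```

```text
[0.38903636 0.28017332 0.38192087] [ 0.51 -0.25  2.04 -0.    1.35  0.55]
red [210 183  30  32 676] [0.341  0.2915 0.087 ]
gear [ 289  106   88  103 3490] [0.4422 0.322  0.055 ]
```

The tooth at crop (372,272) stands right in front of the gear-change tooth (342,278). The bar grip runs from (405,258) to (520,220), and the knob is at (250,320).

Run:
```python
from h import *
c=optics.read_camera("wrist"); p=tool()
f=lambda u,z: cast(c,(100+u[0]/2,40+u[1]/2),z,p)[:2]
K=np.array([f(u,.04) for u in((140,233),(497,95),(570,307),(228,425))]); cen=K.mean(0)
ex=((K[0]-K[1])+(K[3]-K[2])); L=np.linalg.norm(ex)/2; ex/=np.linalg.norm(ex); a=np.degrees(np.arctan2(ex[1],ex[0]))
print("box c",cen.round(4),"L",L.round(4),"x dir",a.round(1),"gear from box",(cen-.05*ex).round(4),"knob",(cen+.055*ex).round(4))
# bar top corners z=.089
B=np.array([f(u,.089) for u in((403,240),(508,203),(522,236),(417,281))]); bc=B.mean(0); d=(B[1]-B[0])+(B[2]-B[3]); b=np.degrees(np.arctan2(d[1],d[0]))
print("bar c",bc.round(4),"len",(np.linalg.norm(d)/2).round(3),"ang",b.round(1),"spindle mod 180:",((b-a+90)%180-90).round(1))
im=c["image"]; h=cv2.cvtColor(im,cv2.COLOR_BGR2HSV); k=cv2.inRange(h,(18,90,90),(34,255,255)); k[230:]=0
cn=max(cv2.findContours(k,cv2.RETR_EXTERNAL,cv2.CHAIN_APPROX_NONE)[0],key=cv2.contourArea)
P=np.array([cast(c,q[0],.055,p)[:2] for q in cn]); ce,rad=cv2.minEnclosingCircle((P*1000).astype(np.float32)); print("gear circ",np.round(ce,1),round(rad,1))
ce=np.array(ce)/1000; rr=np.linalg.norm(P-ce,axis=1); an=np.degrees(np.arctan2(*(P-ce)[rr>.044].T[::-1]))
th=(an-a)%36; z=np.exp(1j*np.radians(th*10)).mean(); print("tooth phase deg mod 36 rel feed x:",(np.degrees(np.angle(z))/10).round(2),abs(z).round(2))
k=cv2.inRange(h,(0,150,60),(8,255,255))|cv2.inRange(h,(172,150,60),(180,255,255)); k[300:]=0; k[:,:180]=0; ys,xs=np.nonzero(k); print("red",cast(c,(xs.mean(),ys.mean()),.07,p).round(4))
print(to((bc[0],bc[1],.12),np.radians(b+90)))
```

```text
box c [0.3894 0.3052] L 0.1935 x dir -162.0 gear from box [0.437  0.3206] knob [0.3371 0.2882]
bar c [0.4358 0.3215] len 0.049 ang 20.0 spindle mod 180: 2.0
gear circ [435.4 320.8] 50.6
tooth phase deg mod 36 rel feed x: 5.3 0.69
red [0.3383 0.2877 0.07  ]
([4.4, -4.39, 9.1], np.float64(1.183), 'wrist j6', np.float64(0.55))
```

>>> apply_moves --pt "4.4 -2.2 0 0" --pt "0 -2.2 0 0" --pt "0 0 0 0.148" --pt "0 0 0 0.148" --pt "0 0 0 0.148" --pt "0 0 0 0.148" --pt "0 0 0 0.148" --pt "0 0 0 0.148" --pt "0 0 0 0.148" --pt "0 0 0 0.147"

```text
clock: 88.05
tool_pos: [0.4369, 0.3213, 0.3826]
eef_rot: [0.001, 0.817, -0.577, -0.0]
ft_force: [-0.4, 0.4, 0.0]
width: 0.595
```

>>> apply_moves --pt "0 0 4 0" --pt "0 0 4 0" --pt "0 0 3 0" --pt "0 0 1.8 0" --pt "0 0 0 0" --pt "0 0 0 0"

```text
clock: 88.65
tool_pos: [0.4365, 0.3217, 0.2551]
eef_rot: [0.0, 0.819, -0.574, -0.0]
ft_force: [-0.0, 0.3, 0.4]
width: 0.598
```

Run:
```python
from h import *
print(to((.436,.321,.08),np.radians(-70)),r.observe()["tool_pos"]-[0,0,r.pinch_z])
```

```text
([0.04, 0.06, 0.38], np.float64(-0.002), 'wrist j6', np.float64(1.76)) [0.43650159 0.32166557 0.08383903]
```

Close on the bar, turn it +0.26 rad (tool −0.26), then release.

>>> apply_moves --pt "0 0 0.3 0" --pt "0 0 0 0" --pt "0 0 0 0" --pt "0 0 0 0" --pt "0 0 0 0" --pt "0 0 0 0" --pt "0 0 0 0" --pt "0 0 0 0" --pt "0 0 0 0" --fingers 0 --grip_force 20

```text
clock: 89.55
tool_pos: [0.4355, 0.3225, 0.2526]
eef_rot: [-0.0, 0.819, -0.574, -0.0]
ft_force: [-1.4, 3.1, 0.9]
width: 0.166
```

>>> apply_moves --pt "0 0 0 -0.09" --pt "0 0 0 -0.09" --pt "0 0 0 -0.08" --pt "0 0 0 0" --pt "0 0 0 0"

```text
clock: 90.05
tool_pos: [0.4354, 0.3228, 0.2525]
eef_rot: [-0.001, 0.887, -0.463, -0.001]
ft_force: [-1.5, 5.2, 0.7]
width: 0.169
```

Run:
```python
from h import *
R,t=tool(); s=r.observe(); print(t,s["width"],s["ft_force"],"yaw",np.degrees(np.arctan2(R[1,0],R[0,0])))
```

```text
[0.43536122 0.32278014 0.25254028] 0.16904585474336611 [-1.50591205  5.1856517   0.65231609] yaw -55.11625773724091
```

>>> apply_moves --pt "0 0 0 0" --pt "0 0 0 0" --pt "0 0 0 0" --pt "0 0 0 0" --pt "0 0 -2 0" --pt "0 0 -4 0" --pt "0 0 -4 0" --pt "0 0 0 0.13" --pt "0 0 0 0.13" --pt "0 0 0 0" --fingers 0.5

```text
clock: 91.05
tool_pos: [0.4356, 0.322, 0.3526]
eef_rot: [-0.0, 0.819, -0.574, 0.0]
ft_force: [-0.7, 0.1, 0.3]
width: 0.498
```

Run:
```python
from h import *
print(to((.3375,.288,.075),np.radians(-71.5)))
```

```text
([-0.16, 10.4, 10.62], np.float64(0.026), 'wrist j6', np.float64(1.76))
```

>>> apply_moves --pt "-0.1 4 0 0.026" --pt "0 4 0 0" --pt "0 2.4 0 0" --pt "0 0 4 0" --pt "0 0 4 0" --pt "0 0 2.4 0" --pt "0 0 0 0" --pt "0 0 0 0"

```text
clock: 91.85
tool_pos: [0.337, 0.2892, 0.2483]
eef_rot: [0.0, 0.812, -0.584, -0.0]
ft_force: [0.0, 0.2, 0.5]
width: 0.499
```

>>> apply_moves --pt "0 0 0 0" --pt "0 0 0 0" --pt "0 0 0 0" --pt "0 0 0 0" --pt "0 0 0 0" --pt "0 0 0 0" --pt "0 0 0 0" --fingers 0 --grip_force 20

```text
clock: 92.55
tool_pos: [0.3373, 0.2895, 0.2492]
eef_rot: [-0.001, 0.812, -0.584, 0.0]
ft_force: [-0.3, -0.3, 5.6]
width: 0.247
```

Run:
```python
from h import *
s=r.observe(); R,t=tool(); print(t,s["width"],s["ft_force"],"tool y dir",R[:,1].round(3))
```

```text
[0.33730906 0.28947687 0.2492434 ] 0.2474291824811346 [-0.28711156 -0.34022465  5.64226109] tool y dir [-0.948 -0.317 -0.002]
```

Knob gripped. Ease it towards the gear.

>>> apply_moves --pt "0 -0.25 0 0" --pt "0 -0.25 0 0" --pt "0 -0.25 0 0" --pt "0 -0.25 0 0" --pt "0 0 0 0"

```text
clock: 93.05
tool_pos: [0.3469, 0.2927, 0.2492]
eef_rot: [-0.001, 0.812, -0.584, 0.0]
ft_force: [-1.1, 1.3, 6.7]
width: 0.249
```

>>> apply_moves --pt "0 -0.25 0 0" --pt "0 -0.25 0 0" --pt "0 -0.25 0 0" --pt "0 -0.1 0 0" --pt "0 0 0 0" --pt "0 0 0 0"

```text
clock: 93.65
tool_pos: [0.3532, 0.2949, 0.2489]
eef_rot: [0.003, 0.811, -0.584, -0.002]
ft_force: [-12.4, -4.3, 15.8]
width: 0.247
```

Run:
```python
from h import *
s=r.observe(); R,t=tool(); print(t,s["width"],s["ft_force"],"travel mm",-1000*R[:,1]@(t-[.33731,.28948,.24924]))
```

```text
[0.35323033 0.29492943 0.24891104] 0.2467516931146758 [-12.44317336  -4.31174843  15.79706095] travel mm 16.828791506396826
```

>>> apply_moves --pt "0 -0.15 0 0" --pt "0 0 0 0" --pt "0 0 0 0"

```text
clock: 93.95
tool_pos: [0.3542, 0.2953, 0.2487]
eef_rot: [0.004, 0.812, -0.584, -0.003]
ft_force: [-14.0, -5.8, 16.8]
width: 0.247
```

>>> apply_moves --pt "0 -0.05 0 0" --pt "0 0 0 0" --pt "0 0 0 0" --pt "0 0 0 0"

```text
clock: 94.35
tool_pos: [0.3545, 0.2954, 0.2486]
eef_rot: [0.004, 0.812, -0.584, -0.003]
ft_force: [-15.3, -4.8, 17.2]
width: 0.25
```

>>> apply_moves --pt "0 0 0 0" --pt "0 0 0 0" --pt "0 0 0 0" --pt "0 0 0 0" --pt "0 0 -2 0" --pt "0 0 -3 0" --pt "0 0 -4 0" --pt "0 0 -4 0" --pt "0 0 -4 0" --pt "0 0 0 0" --fingers 0.5

```text
clock: 95.35
tool_pos: [0.3574, 0.2963, 0.4254]
eef_rot: [-0.006, 0.812, -0.584, 0.002]
ft_force: [-0.3, -0.5, -0.4]
width: 0.498
```

```bash
cat h.py | head -60
python3 - <<'E'
from h import *
import cv2, numpy as np
c,p=wrist('knobfin')
im=c["image"]; hsv=cv2.cvtColor(im,cv2.COLOR_BGR2HSV)
m=cv2.inRange(hsv,(0,120,60),(8,255,255))|cv2.inRange(hsv,(172,120,60),(180,255,255))
n,l,s,ce=cv2.connectedComponentsWithStats(m)
for i in range(1,n):
    if s[i,4]>60: print(s[i],ce[i],cast(c,ce[i],0.087,p))
m=cv2.inRange(hsv,(15,90,60),(35,255,255))
n,l,s,ce=cv2.connectedComponentsWithStats(m)
for i in range(1,n):
    if s[i,4]>100: print('brass',s[i],ce[i],cast(c,ce[i],0.055,p))
E
```

```text
from plant import r, optics
import numpy as np, cv2
from scipy.spatial.transform import Rotation as Ro
def tool():
    s=r.observe(); q=s["eef_rot"]; return Ro.from_quat(np.r_[q[1:],q[0]]).as_matrix(), s["tool_pos"]
def ray(c,uv,pose=None):
    """world origin and direction through pixel uv"""
    p=np.linalg.inv(c["mtx"])@np.r_[uv,1.]
    if "R" in c: return -c["R"].T@c["t"], c["R"].T@p
    a=np.hypot(p[0],p[1]); d=np.r_[p[:2]/max(a,1e-9)*np.sin(a),np.cos(a)]
    T=c["tool_from_camera"]; R,t=pose
    return R@T[:3,3]+t, R@T[:3,:3]@d
def cast(c,uv,z,pose=None):
    o,d=ray(c,uv,pose); return o+d*(z-o[2])/d[2]
def wrist(name):
    pose=tool(); c=optics.read_camera("wrist"); cv2.imwrite(f"pics/{name}.png",c["image"]); return c,pose
def to(p,yaw,lift=0):
    """move needed in tool axes (cm, rad) to put pinch point at p with tool x axis at yaw (mod pi)"""
    R,t=tool(); d=R.T@(np.array(p)-(t+R[:,2]*r.pinch_z)); y0=np.arctan2(R[1,0],R[0,0])
    a=(-(yaw-y0)+np.pi/2)%np.pi-np.pi/2
    return (d*100).round(2).tolist(), round(a,3), "wrist j6",r.observe()["qpos"][5].round(2)
def blue(c,show=
[... 1943 characters left out ...]
erve()["ft_force"].round(1),blue(c)); im=c["image"]
    b=cv2.inRange(cv2.cvtColor(im,cv2.COLOR_BGR2HSV),(95,100,35),(130,255,255))
    for y in ys: print(y,"".join("B" if b[y,x] else " .:-=+*#%@"[min(9,im[y,x].max()//26)] for x in range(x0,x1)))
[270 194  24  28 529] [281.63137996 207.61436673] [0.35482446 0.29388625 0.087     ]
brass [ 235   80   94   90 4028] [281.20357498 124.85178749] [0.43403253 0.32089082 0.055     ]
brass [182 267  17  52 423] [188.27895981 290.88888889] [0.21006047 0.3680589  0.055     ]
brass [364 267  16  52 337] [373.3264095  290.15133531] [0.28448978 0.14969432 0.055     ]
brass [370 323  82  12 295] [409.9559322  328.43050847] [0.24372913 0.07147418 0.055     ]
```

Run:
```python
from h import *
print(to((0.57,0.10,0.26),np.radians(-2.4)))
R,t=tool(); print(t); c=optics.read_camera("wrist"); print(c["tool_from_camera"].round(3))
```

```text
([25.37, -13.88, -0.88], np.float64(-1.206), 'wrist j6', np.float64(1.82))
[0.35693722 0.29597394 0.42192867]
[[ 1.     0.     0.002  0.001]
 [-0.001  0.969  0.249 -0.07 ]
 [-0.001 -0.249  0.969  0.019]
 [ 0.     0.     0.     1.   ]]
```

>>> apply_moves --pt "3.6 -2 -0.4 0" --pt "3.6 -2 -0.4 0" --pt "3.6 -2 0 0" --pt "3.6 -2 0 0" --pt "3.6 -2 0 0" --pt "3.6 -2 0 0" --pt "3.6 -2 0 0" --pt "0 0 0 0"

```text
clock: 96.25
tool_pos: [0.5711, 0.0981, 0.4227]
eef_rot: [0.002, 0.81, -0.586, -0.001]
ft_force: [-0.3, -0.2, 0.8]
width: 0.496
```

>>> apply_moves --pt "0 0 0 -0.149" --pt "0 0 0 -0.149" --pt "0 0 0 -0.149" --pt "0 0 0 -0.149" --pt "0 0 0 -0.149" --pt "0 0 0 -0.149" --pt "0 0 0 -0.149" --pt "0 0 0 -0.149" --pt "0 0 0 0" --pt "0 0 0 0"

```text
clock: 97.25
tool_pos: [0.5686, 0.1015, 0.4247]
eef_rot: [0.0, 1.0, -0.029, -0.001]
ft_force: [0.9, -0.1, 1.1]
width: 0.501
```

Run:
```python
from h import *
print(to((0.6128,0.12,0.20),np.radians(-2.4)))
c,p=wrist('ov'); print(blue(c)); 
for s,ce in blue(c): print(cast(c,ce,.081,p))
```

```text
([4.37, -2.11, 5.32], np.float64(-0.017), 'wrist j6', np.float64(0.14))
[([405, 0, 53, 28, 1257], [431.0, 11.8]), ([312, 131, 23, 17, 246], [323.3, 137.2])]
[0.74287103 0.30039811 0.081     ]
[0.61451637 0.16094971 0.081     ]
```

>>> apply_moves --pt "2.2 -1 0 0" --pt "2.2 -1.1 0 0" --pt "0 0 1 0" --pt "0 0 0 0" --pt "0 0 0 0"

```text
clock: 97.8
tool_pos: [0.6135, 0.1194, 0.4151]
eef_rot: [0.0, 1.0, -0.028, -0.001]
ft_force: [-0.1, 0.3, 0.1]
width: 0.499
```

Run:
```python
from h import *
t=optics.read_camera("top")
for s,ce in blue(t): print(s,cast(t,np.array(ce),.02).round(3))
look('fA',255,320,range(110,190,2))
cv2.imwrite('pics/topfin.png',t["image"])
```

```text
[0, 80, 32, 126, 3471] [0.679 0.739 0.02 ]
[130, 104, 17, 21, 239] [0.775 0.345 0.02 ]
[246, 158, 6, 9, 35] [ 0.617 -0.007  0.02 ]
[303, 161, 6, 9, 37] [ 0.608 -0.188  0.02 ]
[0.61352987 0.11938158 0.41577477] [ 0.5  0.3 -0. ] [([376, 0, 56, 37, 1723], [403.0, 16.0]), ([267, 152, 23, 17, 225], [277.8, 158.4]), ([271, 313, 21, 12, 167], [280.5, 317.1])]
110 :::::::::::::::::::::::::::::::::::::::::::::::::::.:@@@@@@@@@@@@
112 :::::::::::::::::::::::::::::::::::::::::::::::::::.:@@@@@@@@@@@@
114 :::::::::::::::::::::::::::::::::::::::::::::::::::.:@@@@@@@@@@@@
116 .....................::::::::::::::::::::::::::::::.:%@@@@@@@@@@@
118 ........................::..:.:.:::::::::::::::::::.:%@@@@@@@@@@@
120 ........................:.:..:.::::::::::::::::::::.:%@@@@@@@@@@@
122 ........................::..::.::::::::::::::::::::.:%@@@@@@@@@@@
124 .........................::.:.:::::::::::::::::::::.:%@@@@@@@@@@@
126 ..............................:::::::::::::::::::::.:%@@@@@@@@@@@
128 .............................:..:::::::::::::::::::.:#@@@@@@@@@@@
130 ........................:..::.::.:::.::::
[... 1354 characters left out ...]

170 ....::::::::::::::::::::::::::::::::::::::-:::::::::.=@@@@@@@@@@@
172 ....::::::::::::::::::::::::::::::::::::::-:::::::::.=@@@@@@@@@@@
174 ....::::::::::::::::::::::::::::::::::::::-:::::::::.=@@@@@@@@@@@
176 ....::::::::::::::::::::::::::::::::::::::-:::::::::.+@@@@@@@@@@@
178 ....:::::::::::::::::::::::::::::::::::::--:::::::::.+@@@@@@@@@@@
180 ....::::::::::::::::::::::::::::::::::::::-:::::::::.+@@@@@@@@@@@
182 :....:::::::::::::::::::::::::::::::::::::::::::::::.+@@@@@@@@@@@
184 :...........:::-------------------::::::::::::::::::.+@@@@@@@@@@@
186 ..............-=++++++*****+++++=-:....:::::::::::::.+@@@@@@@@@@@
188 ........:::::--==+++++****++++++=-----::::::::::::::.+@@@@@@@@@@@
```

>>> apply_moves --pt "0 3.4 0 0" --pt "0 3.4 0 0" --pt "0 3.4 0 0" --pt "0 3.4 0 0" --pt "0 3.6 0 0" --pt "0 0 0 0" --pt "0 0 0 0"

```text
clock: 98.6
tool_pos: [0.6041, -0.0527, 0.4167]
eef_rot: [-0.0, 1.0, -0.029, 0.0]
ft_force: [0.2, 0.0, 1.2]
width: 0.501
```

Run:
```python
from h import *
look('fB',250,320,range(110,190,2))
```

```text
[ 0.60413094 -0.0527035   0.41674221] [0.7 0.4 0.3] [([268, 156, 24, 17, 233], [279.5, 162.3]), ([272, 314, 21, 12, 164], [281.9, 318.0])]
110 .........::::::::::=++++++++++++++++++++=--------:..:.....:@@@@@@@@@@@
112 .........::::::::::=++++++++++++++++++++=--------:........:@@@@@@@@@@@
114 .........::::::::::=++++++**+++++++=====-::------:........:@@@@@@@@@@@
116 ...................=*%%%@@@@@@@@@@%##**:..................:@@@@@@@@@@@
118 :.....................::..:::::::.........................:%@@@@@@@@@@
120 ..........................................................:%@@@@@@@@@@
122 ..........................................................:%@@@@@@@@@@
124 . ........................................................:%@@@@@@@@@@
126 . ........................................................:%@@@@@@@@@@
128 . ........................................................:#@@@@@@@@@@
130 : ........................................................:#@@@@@@@@@@
132 : ........................................................:#@@@@@@@@@@
134 : .......................................................
[... 1338 characters left out ...]
..........:...=@@@@@@@@@@
172 +-. ..............:BBBB=+++++***+++++=BBB-:.:.:::::........=@@@@@@@@@@
174 *-. .......:::::::..::..:::::::::::::::::::::::--:.........=@@@@@@@@@@
176 *-. ........::::.::::::::::::::::::::::::::::::--:.....::..=@@@@@@@@@@
178 *-..........:.::::::::::::::::::::::::::::::::::-:.........=@@@@@@@@@@
180 #=. ........::::::::::::::::::::::::::::::::::::-:......:..=@@@@@@@@@@
182 %=............:::::::::::::::::::::::::::::::::---:.:::::..=@@@@@@@@@@
184 %=...........::::::::::::::::::::::::::::::::::--::::::::.:*@@@@@@@@@@
186 %=:...........:::::.:::::::::::::::::::::::::::::....::::..*@@@@@@@@@@
188 #=............:::::::::-----------------:::---:::::::-:....*@@@@@@@@@@
```

>>> apply_moves --pt "0 3.4 0 0" --pt "0 3.4 0 0" --pt "0 3.4 0 0" --pt "0 3.4 0 0" --pt "0 3.6 0 0" --pt "0 0 0 0" --pt "0 0 0 0"

```text
clock: 99.35
tool_pos: [0.5951, -0.2232, 0.4162]
eef_rot: [-0.0, 1.0, -0.028, 0.0]
ft_force: [-0.6, 0.7, 0.4]
width: 0.501
```

Run:
```python
from h import *
look('fC',250,320,range(110,190,2))
```

```text
[ 0.59513079 -0.22322379  0.41620736] [0.  0.6 0.8] [([270, 160, 23, 17, 234], [280.9, 165.7])]
110 +-..........:::::::::=++++++++++++++++++++=--------::::::::::#@@@@@@@@
112 +-.........::::::::::=++++++++++++++++++++=--------::::::::::#@@@@@@@@
114 *-.........::::::::::=++++++++++++++++++++=--------::::::::::@@@@@@@@@
116 #=..........:::::::::=++++++++++++++++++++=--------::::::::::@@@@@@@@@
118 *-..........:::::::::=++++++++++++++++++++=--------::::::::::@@@@@@@@@
120 *+..........:::::::::-======+++++++++=====-::::::--::::::::::@@@@@@@@@
122 +=. .................:+*#%@@@@@@@@@@@@%%#+:...:.:::::::::::::@@@@@@@@@
124 +=. ....................   ................:..:::::::::::::.:%@@@@@@@@
126 ++. .........................................::::::::::::::::%@@@@@@@@
128 ++. .......................................:.::::::::::::::::%@@@@@@@@
130 ++.  .....................................:::::::::::::::::::%@@@@@@@@
132 ++.  ............................::::::::::::::::::::::::::::%@@@@@@@@
134 ++. .............................:...::::::::::::::::::::::::#@@@@@@@@
136 ++.  . ..................
[... 1295 characters left out ...]
::::::::::::::::*@@@@@@@@
172 +*=.  .. ...........BBBBB=+++++***+++++=BBB-:::::::::::::::::*@@@@@@@@
174 ===:  . ............:BBBB=++++++*++++++=BBB:....:::::::::::::*@@@@@@@@
176 ==-.      ..........:BBB--==++++++++==-::::::::::---:::::::::+@@@@@@@@
178 ==-.        ......:..:::::::::::::::::::::::::::----:::::::::+@@@@@@@@
180 #++-   .  ....::.....:::::::::::::::::::::::::::----:::::::::+@@@@@@@@
182 @#+-....... ......::.:::::::::::::::::::::::::::----:::::::::*@@@@@@@@
184 @#+:.................:::::::::::::::::::::::::::----:::::::::*@@@@@@@@
186 @#+:..... ............::::::::::::::::::::::::::----:::::::::*@@@@@@@@
188 @@#-....... ..........:::::::::::::::::::::::::::---:::::::::*@@@@@@@@
```

View pics/topfin.png

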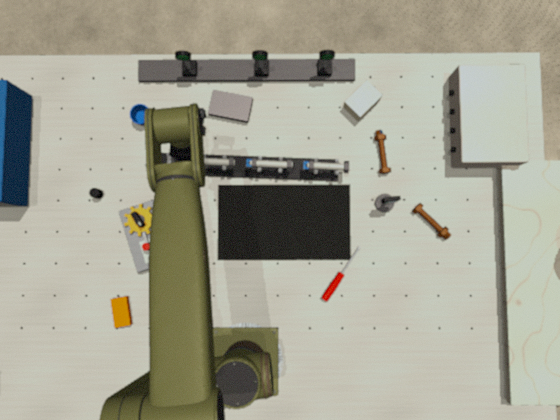

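Run:
```python
import cv2,numpy as np
for n,ra,rb in (('fA',(156,162),(164,168)),('fB',(158,162),(168,173)),('fC',(160,164),(171,175))):
    im=cv2.imread(f'pics/{n}.png').astype(float); s=im[...,0]-im[...,2]
    a=s[ra[0]:ra[1]].mean(0); b=s[rb[0]:rb[1]].mean(0)
    def cr(p,lv,up,x0,x1):
        for x in range(x0,x1):
            if up and p[x]<lv<=p[x+1] or (not up and p[x]>=lv>p[x+1]): return round(x+(p[x]-lv)/(p[x]-p[x+1]),2)
    h=a[255:305].max()/2; l=cr(a,h,1,258,290); 
    rr=max(x for x in range(258,304) if a[x]>=h); rr=round(rr+(a[rr]-h)/(a[rr]-a[rr+1]),2)
    hb=b[255:305].max()/2; lb=cr(b,hb,1,258,290); i1=cr(b,hb,0,int(lb)+1,285); i2=cr(b,hb,1,int(i1)+3,300)
    rb_=cr(b,hb,0,int(i2)+1,304)
    print(n,"front",l,rr,(l+rr)/2,"back",lb,rb_,((lb or 0)+(rb_ or 0))/2,"round",i1,i2,(i1+i2)/2)
```

```text
fA front 266.73 289.63 278.18 back 266.87 289.63 278.25 round 270.57 285.9 278.235
fB front 267.99 290.88 279.435 back 268.42 290.85 279.635 round 272.22 287.5 279.86
fC front 269.88 292.86 281.37 back 270.32 292.84 281.58 round 274.2 289.18 281.69
```

```bash
python3 -c "
from plant import r
print(r.hand_in(), r.observe()['clock'])"
```

```text
the job is handed in; nothing more can be done
the job is handed in; nothing more can be done
```

The job is handed in at about 99.5 s of the 210 s. I found three flatted shafts and laid them in seats 0, 1 and 2. Each one's blue flat was then turned to face up. After that I turned the gear by its grip to about 0.3 rad and pushed the red knob home.

**Last checks:**
- **Flats:** in close wrist views the blue flat sits centred on the round part to within about 0.2 px on all three shafts. That puts each within roughly 2° of level.
- **Knob:** the arm's travel while gripping it read about 17.9 mm, against 18 mm fully home. Afterwards the camera put the knob 84–86 mm from the gear axis, where home is 87 mm and fully out is 105 mm. The two roughly agree. The camera figure reads a little short, and I put that down to seeing the knob's side.
- **Surroundings:** the top view showed the mirror mount standing, the brown look-alikes in place, and no fourth shaft in the part of the table the arm did not hide.

**Done differently or went wrong:**
- The tool can only turn about its own axis, so I rolled the shafts by scraping and pressing on their collars with the fingertips. I did not swing the gripper about the shaft's axis as suggested.
- The shaft in seat 1 was knocked out of its supports once while rolling. I reseated and levelled it.

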